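Set out the kiln shelf for a firing

ROBOT

A 6-joint arm with a two-finger parallel gripper is mounted at the origin on the work surface. World frame = base frame: x ahead of the robot, y to its left, z up, the work surface at z = 0. Lengths are in m, angles in rad, forces in N, time in s.
With the tool pointing down it reaches from about 0.25 to 0.775 m from the base axis. Payload 8.9 kg.
Tool frame: the origin (TCP) lies midway between the tips of the shut fingers; the grasp point (between the pads) lies r.grip_depth behind it (r.grip_depth is the distance from the TCP to the grasp point, in m); z points along the fingers, y is the direction in which the jaws open and shut (so a half turn about z gives the same grasp; the last joint's range is limited). The gripper opens to 85 mm and grips with 20 to 120 N. Pads are 22 mm wide; open, the fingers measure 114 mm over their backs; the gripper's body (76 mm by 85 mm) begins 54 mm behind the grasp point. The pads swing forward as they close: fully open they stand 13 mm farther back than shut.
Start: joints at [-1.409, 0.291, -0.153, 1.127, 0, 1.431], TCP at [0.156, -0.501, 0.231] pointing down, gripper open.
Joint ranges: [-2.52, 2.52], [-0.91, 1.74], [-1.3, 1.37], [-1.96, 2.02], [-1.52, 1.47], [-3.14, 3.14]. Speed limits (rad/s): [2.22, 2.22, 2.79, 3.14, 3.14, 3.14].

INTERFACE

Orientations are given as a rotation vector (axis times angle).
In Python, from bench import r gives the robot as it stands.
- The arm moves only by the tool carry_out, never from a script. Its argument "commands" is a list that holds one entry, the list of rows, each a list of 7 numbers: the turn, a rotation vector about the world's x, y, z in rad, then the shift along the world's x, y, z in mm, then the finger opening in mm, from 0 to 85.4. In form: [[[rx, ry, rz, tx, ty, tz, jaw], ...]]. A call has 1 to 20 rows; each row shifts and turns the pose as measured when the row begins; what a row does not reach is not made up. A row lasts 1/10 s, in which the tool goes at most 50 mm and 8.59 degrees, less where a joint would pass 70% of its speed; a pose out of reach is approached as far as the arm can. A call is refused whole if a number of a shift passes 50 or a number of a turn 0.15, either way. A call with a gripper value outside its range is refused whole. The fingers move at their own pace and stop on an object; "force" is the grip in N (left out, the last holds). Time passes only in rows, so rows that do not move let the fingers close. It gives the time, the measured TCP pose, the force and the opening at its end, in the units of the state.
- r.get_obs(): the state, without advancing time (a new reading comes with each control period).
- r.read_camera(name): name is "scene" or "side" or "wrist"; returns the picture (400x640x3 uint8, red, green, blue); there is no depth.
- r.calibration(name): a dict with "K" (3x3 intrinsics, pixels), "R" (3x3) and "t" (3): a world point X has camera coordinates R X + t. Camera axes: x right, y down, z forward; pixel columns grow to the right and rows downward; lengths in m; the calibration is good to about 2 mm. A picture is of the moment at which its call begins: read the wrist's pose just before it. calibration takes no time and is no camera call; for the wrist camera it gives the pose at the moment of the call.
- r.close_job(): hands the job in, once; it reports no verdict.
The state is a dict: "time": time; "joint_pos": joint angles; "qd": joint speeds; "effort": joint torques, N m; "tcp_pos": TCP position; "tool_rot": TCP orientation; "ft_force": force on the tool from outside, world axes, zero at the start; "torque": the same for the moment, N m; "opening": opening from 0.0 (shut) to 1.0 (fully open).
Only numpy, scipy, OpenCV 4.12 (cv2) and the standard library are available. Lean on these libraries where they do the work, as an engineer would, in place of code of your own. Each camera call takes 0.05 s, during which the arm holds its last target. There are 200 camera calls.

TASK

Set out the kiln shelf for firing: stand the blue jar in the middle of the round setter with its blue lid on top, and the green pot in the middle of the square setter. Set the cone block on the shelf midway between the two setters, its row of cones in line with them, and stand the white post on the shelf straight behind the cone block (on the side away from the robot, square to the line of the setters), 6 cm from centre to centre. Everything stands upright and let go; leave the brown unglazed jar and the amber bottle where they are.

Things in the scene. Friction and masses are not known exactly. Their poses are not given: they have to be found in the camera images.
- shelf: Kiln shelf: cream slab fixed to the bench, 200 (its x) by 300 (its y) by 12 mm thick; origin at the centre of its underside, on the bench top. Its x points away from the robot (turned up to 0.2 rad), its y along its long side, to the left seen from the robot. The two setters lie on it, nearer its robot-side edge.
- round_setter: Round setter: fixed reddish-brown disc, 80 mm diameter, 10 mm thick, lying on the shelf; origin at the centre of its underside (on the shelf's upper face, 12 mm above the bench), axes parallel to the shelf's. It lies 100 mm to one side of the shelf's middle line (the shelf's own x axis), the square setter 100 mm to the other; which is on which side changes.
- square_setter: Square setter: fixed dark grey tile, 80 by 80 by 10 mm thick, lying on the shelf; origin at the centre of its underside, axes parallel to the shelf's. Its centre is 200 mm from the round setter's, along the shelf's y.
- blue_jar: Blue glazed jar without a lid: straight round open jar, 54 mm outside diameter, 60 mm tall, wall 4 mm, no handle, about 140 g; origin at the centre of its underside, z up. Stands on the bench.
- lid: Blue lid of the blue jar: flat disc 58 mm diameter, 8 mm thick, with a round knob 18 mm in diameter and 22 mm tall on top (30 mm tall overall), about 50 g; flat underneath, so it simply rests on the jar's rim. Origin at the centre of its underside, z up. Lies on the bench, knob up.
- green_pot: Green square pot: open box-shaped pot, 50 by 50 by 50 mm tall, wall 5 mm, about 140 g; origin at the centre of its underside, z up, sides parallel to its x and y. Stands on the bench at any yaw.
- cone_block: Cone block: dark red-brown bar, 26 (its x) by 64 (its y) by 16 mm tall, with a row along y of three small firing cones, white, pink and yellow (12 mm thick at the foot, leaning slightly along y), standing on it up to 51 mm above its underside; about 80 g. Origin at the centre of its underside, z up. Grip it by the bar's long sides.
- post: Post: white solid round kiln post, 36 mm diameter, 60 mm tall, about 120 g; origin at the centre of its underside, z up. Stands on the bench.
- clay_jar: Unglazed jar, terracotta brown, otherwise just like the blue jar (54 mm diameter, 60 mm tall); origin at the centre of its underside. Stands loose on the bench; not part of the job, to be left alone.
- glaze_bottle: Amber glass glaze bottle with black cap, 44 mm diameter, 90 mm tall, loose; origin at the centre of its underside. Stands on the bench between robot and shelf; to be left alone.
Not all that is in view belongs to the job. Leave any yellow look-alike of the blue_jar alone.

How it is judged:
By the outcome, as a careful person would: the job done as asked, in the order asked, and still so for the second after the job is handed in, with the robot touching nothing.
It also fails if it takes over 128 s, if anything falls off the work surface, if the arm or the gripper's body presses on something with over 40 N, if the wrist force passes 120 N, or if a joint passes its speed limit or range.

## Working session

There is one attempt and no reset: what is moved stays moved. The work goes in short steps, Python scripts to look and compute and a tool call to move; the robot and the scene stay as the last step left them, time stands still between calls to the robot, and variables do not carry over. Pictures are saved under pics/ and viewed, about 12 in all and at most 16, crops included, and the job is handed in when it is done.

Besides the shell and the picture viewer there is one more tool, called after "Request:" by a JSON object that holds its "api" and its "payload", one argument or row to a line. carry_out: Moves the arm, as the interface text tells. Its arguments: {"type":"object","properties":{"commands":{"type":"array","items":{"type":"array","items":{"type":"array","items":{"type":"number"}}}},"force":{"type":"number"}},"required":["commands"]}

```bash
ls; mkdir -p pics; python3 - <<'E'
from bench import r
import cv2,numpy as np
o=r.get_obs();print({k:np.round(v,3) if not isinstance(v,(int,float)) else v for k,v in o.items()}, r.grip_depth)
for n in ["scene","side"]:
    cv2.imwrite(f"pics/{n}0.png",r.read_camera(n)[:,:,::-1]); c=r.calibration(n); print(n,np.round(c["K"],1).tolist(),np.round(-np.array(c["R"]).T@c["t"],3))
E
```

```text
pics
{'time': 0.0, 'joint_pos': array([-1.409,  0.291, -0.154,  1.127,  0.   ,  1.431]), 'qd': array([-0.001, -0.001,  0.001,  0.002, -0.003, -0.001]), 'effort': array([-2.0000e-03, -5.3714e+01,  3.3137e+01,  1.6000e-02, -1.0000e-03,
        0.0000e+00]), 'tcp_pos': array([ 0.156, -0.501,  0.231]), 'tool_rot': array([-3.105, -0.471,  0.   ]), 'ft_force': array([-0.688, -0.436,  0.562]), 'torque': array([-0.02 , -0.04 , -0.036]), 'opening': 0.999056517526283} 0.0187
scene [[389.4, 0.0, 318.8], [0.0, 389.4, 199.1], [0.0, 0.0, 1.0]] [0.995 0.041 0.875]
side [[426.8, 0.0, 325.5], [0.0, 426.8, 197.8], [0.0, 0.0, 1.0]] [ 0.385 -0.948  0.633]
```

View pics/scene0.png

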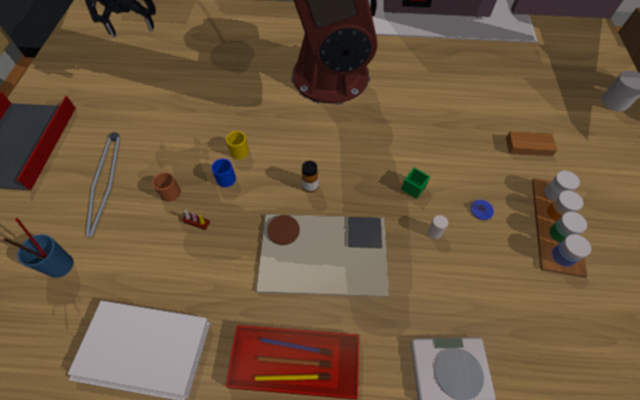

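View pics/side0.png

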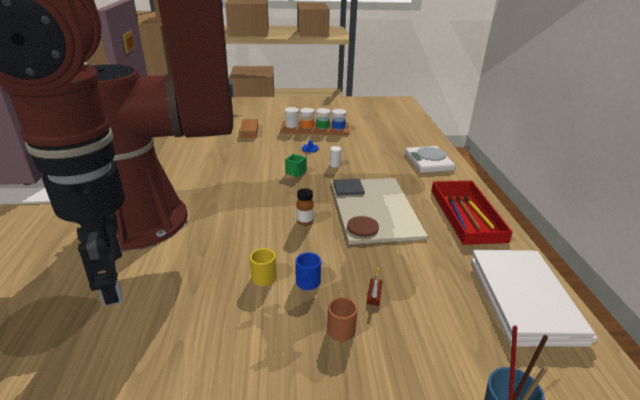

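The scene view looks back at the robot, so image right is +y. It shows the blue jar at (224,173), cone block at (196,220), round setter at (283,230), square setter at (365,232), green pot at (416,182), post at (438,227) and lid at (483,210). The yellow decoy is at (237,145), the clay jar at (167,187) and the bottle at (310,176). The side view agrees with this.

```bash
cat > h.py <<'E'
from bench import r
import cv2,numpy as np
def cast(c,uv,z):
    uv=np.atleast_2d(np.array(uv,float)); R=np.array(c["R"]);t=np.array(c["t"]);o=-R.T@t
    d=(R.T@np.linalg.inv(c["K"])@np.c_[uv,np.ones(len(uv))].T).T
    return o+d*((z-o[2])/d[:,2])[:,None]
def proj(c,X):
    p=(np.array(c["K"])@(np.array(c["R"])@np.atleast_2d(X).T+np.array(c["t"])[:,None])).T
    return p[:,:2]/p[:,2:]
def tri(cs,uvs):
    A=[];b=[]
    for c,uv in zip(cs,uvs):
        o=cast(c,uv,0.5)[0];p=cast(c,uv,0.)[0];d=(p-o)/np.linalg.norm(p-o);P=np.eye(3)-np.outer(d,d);A.append(P);b.append(P@o)
    return np.linalg.lstsq(np.vstack(A),np.hstack(b),rcond=None)[0]
def look(n):
    c=r.calibration(n); im=np.array(r.read_camera(n)); return c,im
HSV=dict(blue=((110,150,50),(128,255,255)),green=((50,120,30),(80,255,255)),yellow=((22,180,80),(32,255,255)))
def mask(im,lo,hi):
    return cv2.inRange(cv2.cvtColor(im,cv2.COLOR_RGB2HSV),lo,hi)
def blobs(m,amin=30):
    n,l,s,ce=cv2.connectedComponentsWithStats(m); return [(int(s[i,4]),ce[i].round(1).tolist(),s[i,:4].tolist()) for i in range(1,n) if s[i,4]>=amin]
E
python3 - <<'E'
from h import *
for n in ["scene","side","wrist"]:
    c=r.calibration(n)
    print(n,np.round(c["R"],3).tolist(),np.round(-np.array(c["R"]).T@c["t"],3))
c,im=look("scene")
for k in ["blue","green"]: print(k,blobs(mask(im,*HSV[k])))
hs=cv2.cvtColor(im,cv2.COLOR_RGB2HSV)
for nm,u,v in [("round",283,230),("square",365,232),("shelf",320,265),("wood",400,310),("post",438,222),("cone",190,215),("clay",167,190)]: print(nm,hs[v,u])
for nm,uv,z in [("jar",(224,173),.03),("cone",(196,221),.01),("round",(283,230),.022),("sq",(365,232),.022),("pot",(416,182),.025),("post",(438,227),.03),("lid",(483,210),.01),("clay",(167,187),.03),("bottle",(310,176),.045),("yel",(237,145),.03)]: print(nm,cast(c,uv,z)[0].round(3))
E
```

```text
scene [[-0.077, 0.997, -0.001], [0.854, 0.065, -0.516], [-0.515, -0.041, -0.856]] [0.995 0.041 0.875]
side [[0.996, -0.089, 0.026], [-0.024, -0.521, -0.854], [0.09, 0.849, -0.52]] [ 0.385 -0.948  0.633]
wrist [[0.297, -0.955, -0.0], [-0.91, -0.283, 0.304], [-0.29, -0.09, -0.953]] [ 0.229 -0.478  0.373]
blue [(482, [223.3, 172.4], [212, 159, 23, 28]), (210, [483.3, 210.3], [472, 201, 21, 18])]
green [(523, [414.9, 182.5], [401, 168, 29, 30]), (114, [555.9, 233.6], [550, 224, 15, 18])]
round [  8 156  75]
square [105  17  59]
shelf [ 20  41 143]
wood [ 17 117 107]
post [  0  14 159]
cone [  0 137  69]
clay [ 10 173  96]
jar [ 0.426 -0.256  0.03 ]
cone [ 0.563 -0.303  0.01 ]
round [ 0.577 -0.081  0.022]
sq [0.567 0.119 0.022]
pot [0.413 0.25  0.025]
post [0.544 0.295 0.03 ]
lid [0.476 0.419 0.01 ]
clay [ 0.481 -0.394  0.03 ]
bottle [ 0.429 -0.027  0.045]
yel [ 0.33  -0.239  0.03 ]
```

Request:
{"api": "carry_out", "payload": {
  "commands": [
    [[0,0,-0.0375,33,35,3,85],[0,0,-0.0375,33,35,3,85],[0,0,-0.0375,33,35,3,85],[0,0,-0.0375,33,35,3,85],[0,0,-0.0375,33,35,3,85],[0,0,-0.0375,33,35,3,85],[0,0,-0.0375,33,35,3,85],[0,0,-0.0375,33,35,3,85],[0,0,0,0,0,0,85],[0,0,0,0,0,0,85]]
  ]
}}

```text
time: 1.15
tcp_pos: [0.426, -0.2084, 0.2537]
tool_rot: [-3.139, 0.022, -0.0]
ft_force: [-0.9, 0.2, -0.1]
opening: 1.002
```

```bash
python3 - <<'E'
from h import *
c,im=look("wrist"); cv2.imwrite("pics/w1.png",im[:,:,::-1]); np.save("w1.npy",im)
import pickle; pickle.dump(c,open("w1.pkl","wb"))
print(r.get_obs()["tcp_pos"],r.get_obs()["tool_rot"],np.round(c["K"],1).tolist())
for k in ["blue","green"]: print(k,blobs(mask(im,*HSV[k])))
E
```

```text
[ 0.42574852 -0.20870613  0.25374489] [-3.13849665e+00  2.38915350e-02 -6.12577756e-04] [[337.8, 0.0, 324.1], [0.0, 337.8, 198.1], [0.0, 0.0, 1.0]]
blue [(2355, [369.7, 166.3], [344, 138, 54, 57])]
green []
```

View pics/w1.png

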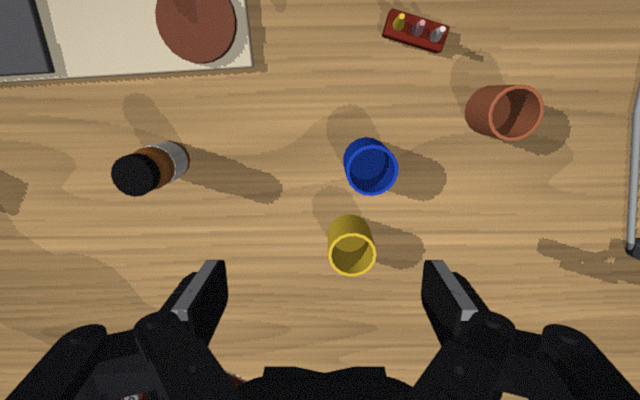

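The wrist view shows the blue jar's rim centred at about (371,167), yellow at (352,254), clay at (516,111), the bottle cap at (137,172) and the cone bar at (416,30).

```bash
python3 - <<'E'
from h import *
import pickle
im=np.load("w1.npy");c=pickle.load(open("w1.pkl","rb"))
for n,uv,z in [("jar",(370.8,167),.06),("yel",(352,254.5),.06),("clay",(515.5,112),.06),("bottle",(137,174),.09),("cone",(416,32),.012)]: print(n,cast(c,uv,z)[0].round(4))
m=mask(im,(0,130,30),(12,255,140)); print(blobs(m,100))
n,l,s,ce=cv2.connectedComponentsWithStats(m)
for i in range(1,n):
    if s[i,4]>300:
        pts=np.argwhere(l==i)[:,::-1].astype(np.float32)
        print(cv2.minAreaRect(pts), cast(c,cv2.boxPoints(cv2.minAreaRect(pts)),.016).round(3)[:,:2].tolist())
m=mask(im,*HSV["blue"]);cn=max(cv2.findContours(m,0,2)[0],key=cv2.contourArea);print(cv2.minEnclosingCircle(cn))
E
```

```text
jar [ 0.4284 -0.2557  0.06  ]
yel [ 0.3303 -0.2378  0.06  ]
clay [ 0.4806 -0.3937  0.06  ]
bottle [ 0.4314 -0.0344  0.09  ]
cone [ 0.5591 -0.3049  0.012 ]
[(3497, [196.3, 27.9], [156, 0, 80, 63]), (1312, [413.7, 31.7], [382, 9, 68, 44]), (1126, [481.9, 108.2], [465, 85, 50, 54]), (1771, [515.6, 112.9], [492, 88, 48, 50])]
((195.5, 31.0), (62.0, 79.0), 90.0) [[0.591, -0.043], [0.59, -0.122], [0.533, -0.117], [0.534, -0.034]]
((415.16497802734375, 30.89421272277832), (62.68551254272461, 30.113136291503906), 17.52556800842285) [[0.555, -0.268], [0.581, -0.276], [0.564, -0.338], [0.537, -0.331]]
((486.90020751953125, 105.952880859375), (40.73944091796875, 55.081756591796875), 15.80251407623291) [[0.463, -0.359], [0.517, -0.369], [0.506, -0.412], [0.45, -0.404]]
((515.5000610351562, 112.4999771118164), (43.84062194824219, 52.32590103149414), 45.0) [[0.474, -0.381], [0.512, -0.415], [0.48, -0.454], [0.44, -0.42]]
((369.0, 166.0), 29.206262588500977)
```

Request:
{"api": "carry_out", "payload": {
  "commands": [
    [[0,0,0,2,-24,0,85],[0,0,0,1,-23,0,85],[0,0,0,0,0,-40,85],[0,0,0,0,0,-40,85],[0,0,0,0,0,-40,85],[0,0,0,0,0,-40,85],[0,0,0,0,0,-30,85],[0,0,0,0,0,-20,85],[0,0,0,0,0,0,85],[0,0,0,0,0,0,85]]
  ]
}}

```text
time: 2.2
tcp_pos: [0.4188, -0.2688, 0.0371]
tool_rot: [-3.141, 0.053, -0.001]
ft_force: [0.1, -0.1, 0.8]
opening: 0.996
```

Request:
{"api": "carry_out", "payload": {
  "commands": [
    [[0,0,0.03,9,13,0,85],[0,0,0,0,0,0,85],[0,0,0,0,0,0,85]]
  ]
}}

```text
time: 2.5
tcp_pos: [0.4296, -0.2572, 0.0403]
tool_rot: [3.139, -0.005, 0.007]
ft_force: [0.5, 0.4, -0.1]
opening: 0.999
```

Request:
{"api": "carry_out", "payload": {
  "commands": [
    [[0,0,0,-1,1,-10,85],[0,0,0,0,0,-8,85],[0,0,0,0,0,0,85],[0,0,0,0,0,0,50],[0,0,0,0,0,0,20],[0,0,0,0,0,0,20],[0,0,0,0,0,0,20],[0,0,0,0,0,0,20],[0,0,0,0,0,0,20],[0,0,0,0,0,0,20]]
  ],
  "force": 40
}}

```text
time: 3.5
tcp_pos: [0.4291, -0.2566, 0.0221]
tool_rot: [3.138, -0.005, 0.009]
ft_force: [-0.3, 1.3, -2.1]
opening: 0.625
```

Request:
{"api": "carry_out", "payload": {
  "commands": [
    [[0,0,0,0,0,30,20],[0,0,0,0,0,40,20],[0,0,0,0,0,40,20],[0,0,0,0,0,30,20],[0,0,0,10,25,0,20],[0,0,0,10,35,0,20],[0,0,0,10,35,0,20],[0,0,0,10,35,0,20],[0,0,0,10,30,0,20],[0,0,0,0,0,0,20],[0,0,0,0,0,0,20]]
  ]
}}

```text
time: 4.6
tcp_pos: [0.4792, -0.0905, 0.1681]
tool_rot: [3.138, -0.009, 0.011]
ft_force: [0.0, -0.1, -1.5]
opening: 0.62
```

```bash
cat > setters.py <<'E'
from h import *
def shelf(c,im,roi,tag,smax=75):
    x0,y0,x1,y1=roi; w=np.zeros(im.shape[:2],np.uint8); w[y0:y1,x0:x1]=255
    out={}
    m=mask(im,(0,110,30),(14,255,140))&w
    l=cv2.findContours(cv2.morphologyEx(m,2,np.ones((3,3))),0,1)[0]
    if l:
        k=max(l,key=cv2.contourArea); e=cv2.fitEllipse(k); p=cast(c,k[:,0],.022)[:,:2].astype(np.float32)
        (cx,cy),rad=cv2.minEnclosingCircle(p); print(tag,"round ell",np.round(cast(c,e[0],.022)[0],4),"enc",round(cx,4),round(cy,4),round(rad*1000,1), "area",cv2.contourArea(k))
    m=mask(im,(85,0,25),(135,70,100))&w
    l=cv2.findContours(cv2.morphologyEx(m,2,np.ones((3,3))),0,1)[0]
    if l:
        k=max(l,key=cv2.contourArea); p=(cast(c,k[:,0],.022)[:,:2]*1000).astype(np.float32); print(tag,"square",np.round(cv2.minAreaRect(p)[0],1),np.round(cv2.minAreaRect(p)[1:][0],1),round(cv2.minAreaRect(p)[2],1))
E
python3 - <<'E'
from setters import *
for n,roi in [("scene",(255,210,395,300)),("side",(325,175,425,250))]:
    im=cv2.imread(f"pics/{n}0.png")[:,:,::-1].copy(); shelf(r.calibration(n),im,roi,n)
c,im=look("wrist"); cv2.imwrite("pics/w2.png",im[:,:,::-1]); shelf(c,im,(0,0,640,230),"w")
E
```

```text
scene round ell [ 0.5752 -0.0808  0.022 ] enc 0.5742 -0.0803 39.8 area 674.0
scene square [566.4 117.6] [76.3 75.2] 3.2
side round ell [ 0.5701 -0.0902  0.022 ] enc 0.5699 -0.089 41.1 area 429.0
side square [561.5 108.5] [75.4 79.4] 3.0
w round ell [ 0.5728 -0.0807  0.022 ] enc 0.5719 -0.0812 39.1 area 7632.5
w square [597.4  80.2] [2.3 8.2] 78.8
```

View pics/w2.png

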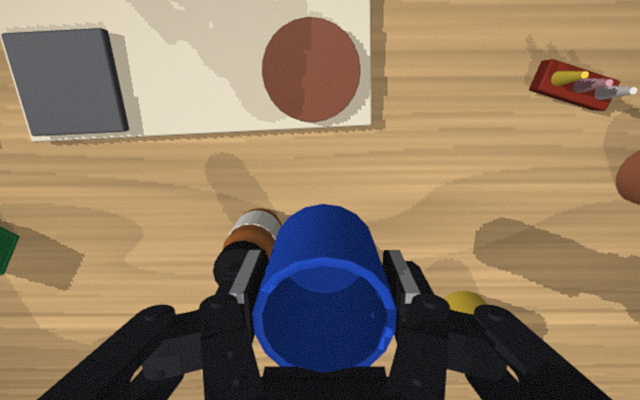

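The wrist view shows the held jar upright with its rim near (325,315). The round setter is at (311,69), the square setter is upper left, and the shelf's near edge runs from (32,140) to (372,124).

```bash
python3 - <<'E'
from h import *
c,im=look("wrist")
a,b=cast(c,[(32,140),(372,124)],.012)[:,:2]; print("edge",a,b,"yaw",-(b-a)[0]/(b-a)[1]*1.0, np.arctan2(-(a-b)[0],(a-b)[1]))
g=cv2.cvtColor(im,cv2.COLOR_RGB2GRAY); hs=cv2.cvtColor(im,cv2.COLOR_RGB2HSV)
print(hs[80,60],hs[120,125],hs[80,110])
m=cv2.inRange(hs,(0,0,70),(180,60,95)); m[200:]=0;print(blobs(m,800))
m=mask(im,(100,120,40),(130,255,255)); k=max(cv2.findContours(m,0,1)[0],key=cv2.contourArea)
k=k[:,0]; low=k[k[:,1]>290]; e=cv2.fitEllipse(low.astype(np.float32)); print(e)
t=r.get_obs()["tcp_pos"]; print(t,cast(c,e[0],t[2]+.0379)[0])
E
```

```text
edge [0.51740227 0.16395958] [ 0.5292691  -0.13350883] yaw 0.039892745730001365 0.0398716037277282
[105   5  95] [ 5 35 44] [130   8  99]
[]
((324.2195129394531, 317.9938659667969), (108.19650268554688, 146.40878295898438), 89.91178131103516)
[ 0.47906772 -0.09130219  0.16805557] [ 0.47673731 -0.09083191  0.20595557]
```

Request:
{"api": "carry_out", "payload": {
  "commands": [
    [[0,0,0,20,2,0,20],[0,0,0,30,3,0,20],[0,0,0,30,3,0,20],[0,0,0,14,2,0,20],[0,0,0,0,0,-20,20],[0,0,0,0,0,-30,20],[0,0,0,0,0,-30,20],[0,0,0,0,0,-15,20],[0,0,0,0,0,0,20],[0,0,0,0,0,0,20]]
  ]
}}

```text
time: 5.7
tcp_pos: [0.575, -0.0936, 0.0696]
tool_rot: [3.135, -0.037, 0.011]
ft_force: [0.2, -0.5, -0.6]
opening: 0.62
```

Request:
{"api": "carry_out", "payload": {
  "commands": [
    [[0,0,0,-1,12.5,-5,20],[0,0,0,0,0,0,20],[0,0,0,0,0,-5,20],[0,0,0,0,0,-5,20],[0,0,0,0,0,0,20]]
  ]
}}

```text
time: 6.2
tcp_pos: [0.5759, -0.0811, 0.0568]
tool_rot: [3.134, -0.038, 0.019]
ft_force: [-0.7, 0.3, -0.8]
opening: 0.62
```

Request:
{"api": "carry_out", "payload": {
  "commands": [
    [[0.004,0.006,0,-2,0,-5,20],[0,0,0,0,0,-3,20],[0,0,0,0,0,0,20],[0,0,0,0,0,-2,20],[0,0,0,0,0,0,20]]
  ]
}}

```text
time: 6.7
tcp_pos: [0.5738, -0.0813, 0.0459]
tool_rot: [3.138, -0.039, 0.009]
ft_force: [-0.6, -0.7, -1.3]
opening: 0.621
```

Request:
{"api": "carry_out", "payload": {
  "commands": [
    [[0,0,0,0,0,-1.5,20],[0,0,0,0,0,0,20],[0,0,0,0,0,0,50],[0,0,0,0,0,0,65],[0,0,0,0,0,0,85],[0,0,0,0,0,0,85],[0,0,0,0,0,0,85],[0,0,0,0,0,30,85],[0,0,0,0,0,40,85],[0,0,0,0,0,40,85],[0,0,0,0,0,30,85],[0,0,0,-25,0,0,85],[0,0,0,-25,0,0,85],[0,0,0,-20,0,0,85],[0,0,0,0,0,0,85],[0,0,0,0,0,0,85]]
  ]
}}

```text
time: 8.3
tcp_pos: [0.5022, -0.0814, 0.1914]
tool_rot: [3.137, -0.038, 0.015]
ft_force: [0.3, -0.2, 0.6]
opening: 0.997
```

```bash
python3 - <<'E'
from h import *
from setters import shelf
o=r.get_obs();print(o["tcp_pos"],o["tool_rot"])
c,im=look("wrist"); cv2.imwrite("pics/w3.png",im[:,:,::-1]); shelf(c,im,(0,0,640,260),"w")
m=mask(im,*HSV["blue"]); k=max(cv2.findContours(m,0,1)[0],key=cv2.contourArea); print(cv2.boundingRect(k),cv2.fitEllipse(k))
E
```

```text
[ 0.5021632  -0.08135337  0.19138614] [ 3.13694119 -0.03831186  0.01513735]
w round ell [ 0.4827 -0.371   0.022 ] enc 0.4799 -0.3781 32.2 area 1604.5
w square [563.7 116.9] [77.6 78.7] 2.5
(285, 68, 73, 76) ((320.93634033203125, 105.23418426513672), (72.27799224853516, 74.60808563232422), 176.2216796875)
```

View pics/w3.png

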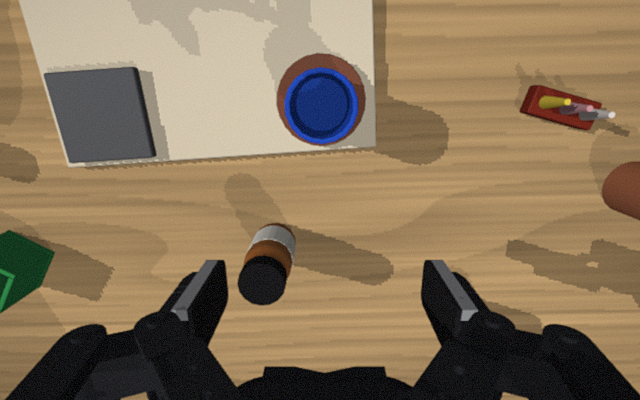

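The jar stands on the round setter, rim centred at (321,106) and setter outline at about (321,99). The square setter is at (100,115).

```bash
python3 - <<'E'
from h import *
c=r.calibration("wrist"); im=cv2.imread("pics/w3.png")[:,:,::-1].copy()
print("jar",cast(c,(321,105.5),.082)[0])
hs=cv2.cvtColor(im,cv2.COLOR_RGB2HSV)
m=cv2.inRange(hs,(0,100,30),(16,255,160))|mask(im,*HSV["blue"]); m[:, :240]=0;m[:,400:]=0;m[170:]=0
k=max(cv2.findContours(cv2.morphologyEx(m,2,np.ones((3,3))),0,1)[0],key=cv2.contourArea);e=cv2.fitEllipse(k);print(cv2.boundingRect(k),e,cast(c,e[0],.022)[0])
m=cv2.inRange(hs,(90,0,70),(135,60,255));m=cv2.inRange(hs,(85,0,60),(135,70,130));m[:, 170:]=0;k=max(cv2.findContours(m,0,1)[0],key=cv2.contourArea);b=cv2.boxPoints(cv2.minAreaRect(k));print(b,cast(c,b,.022)[:,:2].round(4).tolist(),cast(c,b,.022).mean(0))
a,b=cast(c,[(68,166),(375,148)],.012)[:,:2];print("edge yaw",np.arctan2(-(a-b)[0],(a-b)[1]))
m=mask(im,(0,150,30),(8,255,140));m[:, :500]=0;m[:,600:]=0
k=max(cv2.findContours(m,0,1)[0],key=cv2.contourArea);b=cv2.boxPoints(cv2.minAreaRect(k));q=cast(c,b,.014)[:,:2];print("cone",b.tolist(),q.round(4).tolist(),q.mean(0))
E
```

```text
jar [ 0.56991593 -0.08153843  0.082     ]
(277, 54, 88, 90) ((320.5420227050781, 97.782958984375), (86.65128326416016, 87.78502655029297), 2.171821117401123) [ 0.57462128 -0.08103838  0.022     ]
[[ 43.809753  74.11218 ]
 [130.1317    55.61462 ]
 [151.61464  155.86829 ]
 [ 65.292694 174.36584 ]] [[0.6, 0.1578], [0.613, 0.0805], [0.5267, 0.0772], [0.5112, 0.1614]] [0.56275098 0.11921501 0.022     ]
edge yaw 0.0338540692033028
cone [[519.3312377929688, 111.27388000488281], [528.0573120117188, 81.60508728027344], [600.4967651367188, 102.91081237792969], [591.7706909179688, 132.57960510253906]] [[0.5582, -0.2638], [0.584, -0.2679], [0.5638, -0.3373], [0.5371, -0.3349]] [ 0.56076912 -0.30096859]
```

```bash
python3 - <<'E'
from h import *
for n,roi in [("scene",(250,170,330,260)),("side",(330,170,400,245))]:
    c,im=look(n); x0,y0,x1,y1=roi; cr=im[y0:y1,x0:x1]; cv2.imwrite(f"pics/{n}2.png",cv2.resize(cr[:,:,::-1],None,fx=7 if n=="scene" else 8,fy=7 if n=="scene" else 8,interpolation=2)[:600,:800]); 
    m=mask(im,*HSV["blue"]);m2=np.zeros_like(m);m2[y0:y1,x0:x1]=m[y0:y1,x0:x1];x,y,w,h=cv2.boundingRect(m2);print(n,x,y,w,h)
a=cv2.resize(cv2.imread("pics/scene2.png"),(400,450));b=cv2.resize(cv2.imread("pics/side2.png"),(400,450));cv2.imwrite("pics/c1.png",np.hstack([a,b]))
E
```

```text
scene 270 207 24 30
side 352 200 22 30
```

View pics/c1.png

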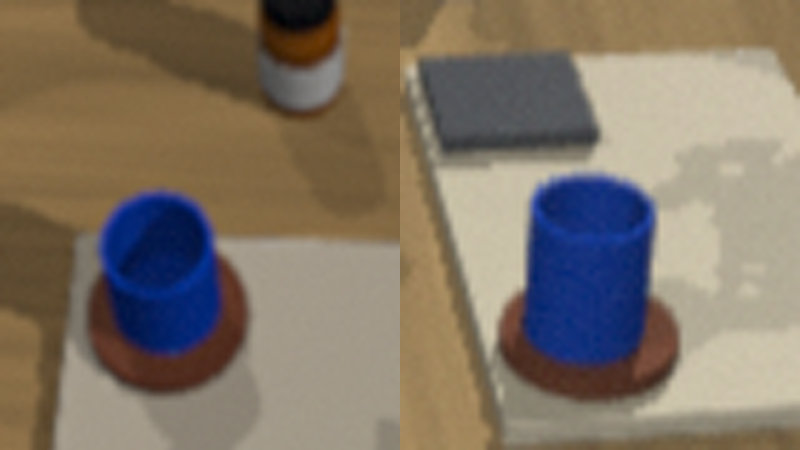

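The side crop shows the jar about 3–4 mm robot-side of the setter's centre (gaps 22 and 35 px), which agrees with the wrist cast. I'll regrasp and nudge it.

Request:
{"api": "carry_out", "payload": {
  "commands": [
    [[0,0,0.012,25,0,0,85],[0,0,0.012,30,0,0,85],[0,0,0,12,0,0,85],[0,0,0,0,0,0,85],[0,0,0,0,0,-30,85],[0,0,0,0,0,-30,85],[0,0,0,0,0,-20,85],[0,0,0,0,0,0,85],[0,0,0,0,0,0,85]]
  ]
}}

```text
time: 9.35
tcp_pos: [0.573, -0.0809, 0.1069]
tool_rot: [3.138, 0.003, 0.012]
ft_force: [0.7, -0.5, 0.3]
opening: 0.993
```

Request:
{"api": "carry_out", "payload": {
  "commands": [
    [[0,0,0,-2,0,-15,85],[0,0,0,0,0,-20,85],[0,0,0,0,0,-20,85],[0,0,0,0,0,0,85],[0,0,0,0,0,0,85],[0,0,0,0,0,0,60],[0,0,0,0,0,0,20],[0,0,0,0,0,0,20],[0,0,0,0,0,0,20],[0,0,0,0,0,0,20],[0,0,0,0,0,0,20]]
  ]
}}

```text
time: 10.45
tcp_pos: [0.5773, -0.0827, 0.0625]
tool_rot: [3.133, 0.003, 0.035]
ft_force: [-0.5, 0.5, -2.2]
opening: 0.613
```

Request:
{"api": "carry_out", "payload": {
  "commands": [
    [[0,0,0,0,0,0,60],[0,0,0,0,0,0,85],[0,0,0,0,0,0,85],[0,0,0,0,0,0,85],[0.005,0.018,0,-6,1,-8,85],[0,0,0,0,0,-8,85],[0,0,0,0,0,0,85],[0,0,0,0,0,0,85]]
  ]
}}

```text
time: 11.25
tcp_pos: [0.5703, -0.0815, 0.0445]
tool_rot: [3.139, 0.003, 0.003]
ft_force: [-0.2, 0.1, 0.6]
opening: 0.996
```

Request:
{"api": "carry_out", "payload": {
  "commands": [
    [[0,0,0,0,0,0,60],[0,0,0,0,0,0,20],[0,0,0,0,0,0,20],[0,0,0,0,0,0,20],[0,0,0,0,0,0,20],[0,0,0,0,0,0,20],[0,0,0,0,0,4,20],[0,0,0,0,0,0,20],[0,0,0,3.5,0.5,0,20],[0,0,0,0,0,0,20]]
  ]
}}

```text
time: 12.25
tcp_pos: [0.5743, -0.081, 0.0493]
tool_rot: [3.139, 0.003, 0.004]
ft_force: [-0.2, -0.8, -1.7]
opening: 0.621
```

Request:
{"api": "carry_out", "payload": {
  "commands": [
    [[0,0,0,0,0,-4.5,20],[0,0,0,0,0,0,20],[0,0,0,0,0,0,60],[0,0,0,0,0,0,85],[0,0,0,0,0,0,85],[0,0,0,0,0,0,85],[0,0,0,0,0,0,85],[0,0,0,0,0,30,85],[0,0,0,0,0,40,85],[0,0,0,0,0,40,85],[0,0,0,0,0,35,85],[0,0,0,-25,0,0,85],[0,0,0,-25,0,0,85],[0,0,0,-15,0,0,85],[0,0,0,0,0,0,85],[0,0,0,0,0,0,85]]
  ]
}}

```text
time: 13.85
tcp_pos: [0.5073, -0.0809, 0.1954]
tool_rot: [3.139, 0.003, 0.007]
ft_force: [1.0, -0.3, -0.4]
opening: 0.994
```

```bash
cat > jarchk.py <<'E'
from h import *
c,im=look("wrist"); cv2.imwrite("pics/w4.png",im[:,:,::-1])
m=mask(im,*HSV["blue"]);k=max(cv2.findContours(m,0,1)[0],key=cv2.contourArea);x,y,w,h=cv2.boundingRect(k);print((x,y,w,h),"jar",cast(c,(x+w/2-.5,y+h/2-.5),.082)[0])
m2=(cv2.inRange(cv2.cvtColor(im,cv2.COLOR_RGB2HSV),(0,100,30),(16,255,160))|m);m2[:, :max(0,x-40)]=0;m2[:,x+w+40:]=0;m2[y+h+40:]=0
k=max(cv2.findContours(cv2.morphologyEx(m2,2,np.ones((3,3))),0,1)[0],key=cv2.contourArea);e=cv2.fitEllipse(k);print(e,"setter",cast(c,e[0],.022)[0])
c2,im=look("side");m=mask(im,*HSV["blue"]);m[:,:330]=0;m[:,400:]=0;print("side jar bbox",cv2.boundingRect(m))
row=227;print("side setter row", [int(v) for v in im[row,340:400,0]])
print(r.get_obs()["tcp_pos"],r.get_obs()["tool_rot"])
E
python3 jarchk.py
```

```text
(288, 66, 73, 75) jar [ 0.57606937 -0.08139255  0.082     ]
((323.455078125, 103.75283813476562), (85.41714477539062, 88.83394622802734), 0.4763241112232208) setter [ 0.57363034 -0.08112794  0.022     ]
side jar bbox (354, 200, 22, 30)
side setter row [163, 131, 118, 113, 138, 191, 159, 93, 90, 115, 115, 111, 91, 78, 76, 62, 38, 20, 18, 25, 21, 18, 12, 16, 17, 18, 19, 12, 14, 17, 20, 18, 22, 49, 91, 108, 115, 116, 113, 171, 177, 177, 182, 182, 194, 194, 196, 201, 203, 203, 203, 206, 201, 205, 204, 205, 203, 203, 205, 206]
[ 0.50747962 -0.08087533  0.19506911] [3.13871813 0.00348393 0.00619912]
```

Request:
{"api": "carry_out", "payload": {
  "commands": [
    [[0,0,0,-5,25,0,85],[0,0,0,-7,40,0,85],[0,0,0,-7,40,0,85],[0,0,0,-7,40,0,85],[0,0,0,-7,40,0,85],[0,0,0,-7,40,0,85],[0,0,0,-7,40,0,85],[0,0,0,-7,40,0,85],[0,0,0,-7,40,0,85],[0,0,0,-7,40,0,85],[0,0,0,-7,40,0,85],[0,0,0,-5,30,0,85],[0,0,0,0,0,0,85],[0,0,0,0,0,0,85]]
  ]
}}

```text
time: 15.35
tcp_pos: [0.453, 0.2282, 0.1917]
tool_rot: [-2.982, -0.349, 0.022]
ft_force: [-0.1, -0.5, -0.1]
opening: 0.994
```

```bash
python3 - <<'E'
from h import *
c,im=look("wrist"); cv2.imwrite("pics/w5.png",im[:,:,::-1])
o=r.get_obs();print(o["tcp_pos"],o["tool_rot"])
m=mask(im,*HSV["blue"])
for k in cv2.findContours(m,0,1)[0]:
    if cv2.contourArea(k)>200: e=cv2.fitEllipse(k);print(cv2.contourArea(k),cv2.boundingRect(k),e,cast(c,e[0],.008)[0])
E
```

```text
[0.45295707 0.22807288 0.19168133] [-2.9823992  -0.34834785  0.02198667]
2389.5 (146, 79, 55, 59) ((172.59129333496094, 107.86115264892578), (51.14230728149414, 59.53218460083008), 145.43873596191406) [0.47080212 0.41564054 0.008     ]
```

View pics/w5.png

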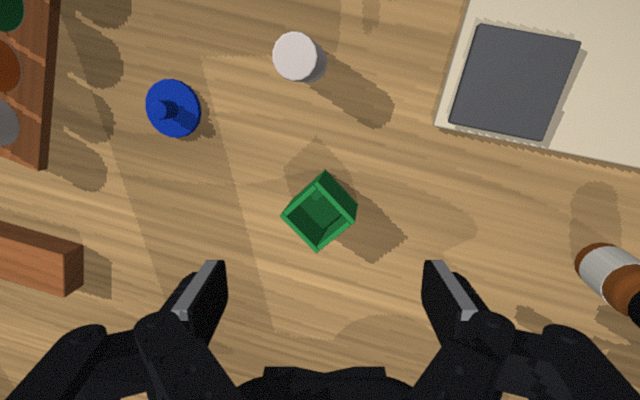

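The view shows the lid at (172,108), post top at (297,55), green pot rim at (318,212) and square setter at (515,82). The long traverse undershot, so I'll continue in smaller rows.

Request:
{"api": "carry_out", "payload": {
  "commands": [
    [[0,0,0,1,20,-5,85],[0,0,0,1,30,-10,85],[0,0,0,1,30,-10,85],[0,0,0,1,30,-10,85],[0,0,0,1,30,-10,85],[0,0,0,1,30,0,85],[0,0,0,1,20,0,85],[0,0,0,0,0,0,85],[0,0,0,0,0,0,85]]
  ]
}}

```text
time: 16.3
tcp_pos: [0.4884, 0.3429, 0.1391]
tool_rot: [-2.876, -0.539, 0.061]
ft_force: [0.9, 0.1, -0.1]
opening: 0.998
```

```bash
cat > lidchk.py <<'E'
from h import *
c,im=look("wrist")
o=r.get_obs();print(o["tcp_pos"].round(4),o["tool_rot"].round(3))
m=mask(im,*HSV["blue"])
for k in cv2.findContours(m,0,1)[0]:
    if cv2.contourArea(k)>200: e=cv2.minAreaRect(k);print(cv2.contourArea(k),cv2.boundingRect(k),cast(c,e[0],.008)[0])
E
python3 lidchk.py
```

```text
[0.4885 0.3428 0.1393] [-2.876 -0.539  0.06 ]
2983.5 (242, 139, 62, 63) [0.47177434 0.41660516 0.008     ]
```

```bash
cat > go.py <<'E'
import sys
from h import *
from scipy.spatial.transform import Rotation as Ro
def go(x,y,z,yaw):
    o=r.get_obs();R=Ro.from_rotvec(o["tool_rot"]);T=Ro.from_euler("z",yaw)*Ro.from_rotvec([np.pi,0,0])
    tx=R.as_matrix()[:,0]
    print("turn",(T*R.inv()).as_rotvec().round(3),"shift mm",((np.array([x,y,z])-o["tcp_pos"])*1000).round(1),"yaw now",round(np.arctan2(tx[1],tx[0]),3),"j",o["joint_pos"].round(2),"t",round(o["time"],1))
if __name__=="__main__": go(*map(float,sys.argv[1:5]))
E
python3 go.py .4718 .4166 .08 .3
```

```text
turn [-0.206 -0.073 -0.07 ] shift mm [-16.7  73.8 -59.3] yaw now 0.37 j [ 0.37  0.47 -0.15  0.95  0.22  3.14] t 16.4
```

Joint 6 reached its range limit (yaw must be ≥ j1), which tilted the tool. I'll turn to yaw 1.2.

```bash
python3 go.py .4718 .4166 .12 1.2
```

```text
turn [-0.159 -0.16   0.826] shift mm [-16.7  73.8 -19.3] yaw now 0.37 j [ 0.37  0.47 -0.15  0.95  0.22  3.14] t 16.4
```

Request:
{"api": "carry_out", "payload": {
  "commands": [
    [[-0.02,-0.02,0.105,0,0,0,85],[-0.02,-0.02,0.105,0,0,0,85],[-0.02,-0.02,0.105,0,0,0,85],[-0.02,-0.02,0.105,0,0,0,85],[-0.02,-0.02,0.105,-3,12,0,85],[-0.02,-0.02,0.105,-3,14,0,85],[-0.02,-0.02,0.105,-3,16,0,85],[-0.02,-0.02,0.09,-3,16,0,85],[0,0,0,-3,14,0,85],[0,0,0,0,0,0,85],[0,0,0,0,0,0,85]]
  ]
}}

```text
time: 17.45
tcp_pos: [0.4736, 0.41, 0.1426]
tool_rot: [2.568, 1.789, 0.006]
ft_force: [0.7, -0.6, 0.2]
opening: 0.994
```

```bash
python3 lidchk.py; python3 go.py .4718 .4166 .08 1.2
```

```text
[0.4737 0.4099 0.1426] [2.569 1.788 0.006]
3311.0 (282, 144, 67, 65) [0.47016426 0.41982069 0.008     ]
turn [ 0.008  0.01  -0.016] shift mm [ -1.9   6.7 -62.6] yaw now 1.216 j [ 0.6   0.54 -0.01  1.02 -0.01  2.53] t 17.5
```

Request:
{"api": "carry_out", "payload": {
  "commands": [
    [[0.008,0.01,-0.016,-3.5,8,0,85],[0,0,0,0,0,-20,85],[0,0,0,0,0,-20,85],[0,0,0,0,0,-20,85],[0,0,0,0,0,0,50],[0,0,0,0,0,0,50],[0,0,0,0,0,0,50]]
  ]
}}

```text
time: 18.2
tcp_pos: [0.4724, 0.4163, 0.083]
tool_rot: [-2.602, -1.75, -0.001]
ft_force: [-0.2, 0.3, -0.7]
opening: 0.583
```

```bash
python3 lidchk.py; python3 go.py .4702 .418 .011 1.2
```

```text
[0.4727 0.4165 0.0834] [-2.602 -1.75  -0.003]
5006.5 (280, 166, 82, 80) [0.47043512 0.42030511 0.008     ]
turn [-0.005 -0.002  0.016] shift mm [ -2.5   1.5 -72.4] yaw now 1.184 j [ 0.6   0.6  -0.08  0.9   0.01  2.56] t 18.2
```

Request:
{"api": "carry_out", "payload": {
  "commands": [
    [[0,0,0.016,-2,2.5,-15,50],[0,0,0,0,0,-20,50],[0,0,0,0,0,-15,50],[0,0,0,0,0,-8,50],[0,0,0,0,0,0,50],[0,0,0,0,0,0,50]]
  ]
}}

```text
time: 18.85
tcp_pos: [0.4744, 0.4217, 0.0302]
tool_rot: [-2.588, -1.769, -0.018]
ft_force: [0.5, 0.6, 0.4]
opening: 0.582
```

```bash
python3 lidchk.py;  python3 go.py .4705 .419 .013 1.2
```

```text
[0.4745 0.4218 0.0303] [-2.588 -1.769 -0.019]
7889.5 (267, 198, 105, 99) [0.47048914 0.42092074 0.008     ]
turn [-0.012  0.006  0.001] shift mm [ -4.   -2.8 -17.3] yaw now 1.199 j [ 0.61  0.65 -0.13  0.78  0.01  2.55] t 18.9
```

Lid consistently at (0.4705, 0.4205).

Request:
{"api": "carry_out", "payload": {
  "commands": [
    [[-0.012,0.006,0,-4,-1,-5,50],[0,0,0,0,0,-7,50],[0,0,0,0,0,-4,50],[0,0,0,0,0,0,50],[0,0,0,0,0,0,50]]
  ]
}}

```text
time: 19.4
tcp_pos: [0.471, 0.4214, 0.0147]
tool_rot: [2.593, 1.773, 0.003]
ft_force: [0.8, -1.9, 0.9]
opening: 0.587
```

Request:
{"api": "carry_out", "payload": {
  "commands": [
    [[0,0,0,0,-0.5,-1,30],[0,0,0,0,0,0,15],[0,0,0,0,0,0,5],[0,0,0,0,0,0,5],[0,0,0,0,0,0,5],[0,0,0,0,0,0,5],[0,0,0,0,0,0,5],[0,0,0,0,0,20,5],[0,0,0,0,0,40,5],[0,0,0,0,0,40,5],[0,0,0,0,0,40,5],[0,0,0,0,0,20,5],[0,0,0,0,0,0,5],[0,0,0,0,0,0,5]]
  ],
  "force": 40
}}

```text
time: 20.8
tcp_pos: [0.4688, 0.4192, 0.178]
tool_rot: [2.593, 1.772, -0.003]
ft_force: [0.0, -0.0, -1.5]
opening: 0.189
```

```bash
python3 - <<'E'
from h import *
c,im=look("wrist"); cv2.imwrite("pics/w6.png",im[100:,120:520,::-1])
m=mask(im,*HSV["blue"]);k=max(cv2.findContours(m,0,1)[0],key=cv2.contourArea);t=r.get_obs()["tcp_pos"];b=cv2.boundingRect(k)
print(b,cast(c,(b[0]+b[2]/2-.5,b[1]+b[3]/2-.5),t[2]-.014+.008)[0]-t)
E
python3 go.py .5736 -.0811 .1768 1.2
```

```text
(267, 204, 115, 107) [-6.39211916e-04  7.51603976e-05 -6.00000000e-03]
turn [ 0.002 -0.001  0.001] shift mm [ 104.8 -500.2   -1. ] yaw now 1.199 j [ 0.61  0.52  0.06  1.11 -0.    2.56] t 20.9
```

View pics/w6.png

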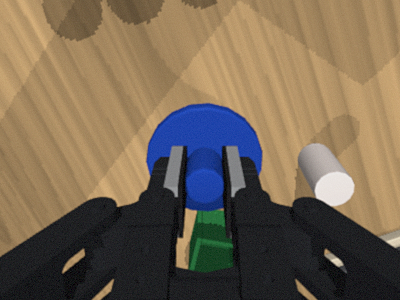

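The lid is held level by its knob (cropped view around (205,170)) and centred under the TCP within 1 mm.

Request:
{"api": "carry_out", "payload": {
  "commands": [
    [[0,0,-0.07,2,-20,0,5],[0,0,-0.07,2,-32,0,5],[0,0,-0.07,2,-32,0,5],[0,0,-0.07,2,-32,0,5],[0,0,-0.07,2,-32,0,5],[0,0,-0.07,2,-32,0,5],[0,0,-0.07,2,-32,0,5],[0,0,-0.07,2,-32,0,5],[0,0,-0.07,2,-32,0,5],[0,0,-0.07,2,-32,0,5],[0,0,-0.07,2,-32,0,5],[0,0,-0.07,2,-32,0,5],[0,0,-0.07,2,-32,0,5],[0,0,-0.07,2,-32,0,5],[0,0,-0.07,2,-32,0,5],[0,0,-0.07,2,-20,0,5],[0,0,0,0,0,0,5],[0,0,0,0,0,0,5]]
  ]
}}

```text
time: 22.65
tcp_pos: [0.4827, -0.0887, 0.1491]
tool_rot: [-3.123, -0.054, 0.064]
ft_force: [0.3, 0.1, -1.3]
opening: 0.19
```

```bash
python3 go.py .505 -.0811 .178 0.05
```

```text
turn [-0.016 -0.041  0.015] shift mm [22.3  7.6 28.9] yaw now 0.035 j [-0.33  0.33 -0.33  0.96  0.    2.77] t 22.6
```

Request:
{"api": "carry_out", "payload": {
  "commands": [
    [[-0.016,-0.041,0.015,10,4,15,5],[0,0,0,10,4,14,5],[0,0,0,0,0,0,5],[0,0,0,0,0,0,5]]
  ]
}}

```text
time: 23.05
tcp_pos: [0.5002, -0.0764, 0.1753]
tool_rot: [-3.137, -0.091, 0.009]
ft_force: [-1.1, 0.2, -0.5]
opening: 0.191
```

```bash
cat > j2.py <<'E'
from h import *
c,im=look("wrist"); cv2.imwrite("pics/w7.png",im[:,:,::-1])
m=mask(im,*HSV["blue"]);t=r.get_obs()["tcp_pos"]
for k in cv2.findContours(m,0,1)[0]:
    if cv2.contourArea(k)>300:
        b=cv2.boundingRect(k);uv=(b[0]+b[2]/2-.5,b[1]+b[3]/2-.5);print(b,"as jar rim",cast(c,uv,.082)[0].round(4),"as lid minus tcp",(cast(c,uv,t[2]-.006)[0]-t).round(4))
E
python3 j2.py;python3 go.py .5736 -.0811 .12 0.05
```

```text
(265, 204, 117, 107) as jar rim [ 0.4537 -0.0782  0.082 ] as lid minus tcp [-0.0004  0.0004 -0.006 ]
(299, 51, 79, 83) as jar rim [ 0.5762 -0.0812  0.082 ] as lid minus tcp [ 0.0765 -0.0015 -0.006 ]
turn [-0.003 -0.006 -0.008] shift mm [ 73.3  -4.7 -55.3] yaw now 0.058 j [-0.3   0.3  -0.29  0.98  0.    2.79] t 23.1
```

Request:
{"api": "carry_out", "payload": {
  "commands": [
    [[0,0,0,20,-1,0,5],[0,0,0,25,-2,0,5],[0,0,0,20,-2,0,5],[0,0,0,8,0,0,5],[0,0,0,0,0,-20,5],[0,0,0,0,0,-20,5],[0,0,0,0,0,-10,5],[0,0,0,0,0,0,5],[0,0,0,0,0,0,5]]
  ]
}}

```text
time: 24.0
tcp_pos: [0.569, -0.0789, 0.1184]
tool_rot: [-3.134, -0.097, 0.025]
ft_force: [0.3, -0.5, -0.2]
opening: 0.186
```

```bash
python3 go.py .5745 -.0811 .104 0.05
```

```text
turn [-0.006 -0.016 -0.012] shift mm [  5.5  -2.2 -14.4] yaw now 0.062 j [-0.27  0.48 -0.18  0.93  0.    2.81] t 24.0
```

Approach to about 4 mm above the rim and look from the side cameras.

Request:
{"api": "carry_out", "payload": {
  "commands": [
    [[-0.006,-0.016,0,5.5,-2,-10,5],[0,0,0,0,0,-6,5],[0,0,0,0,0,0,5],[0,0,0,0,0,0,5]]
  ]
}}

```text
time: 24.4
tcp_pos: [0.5752, -0.0812, 0.1048]
tool_rot: [3.139, 0.097, 0.004]
ft_force: [-0.2, 0.2, -0.8]
opening: 0.188
```

```bash
python3 go.py .5745 -.0811 .0957 0.05; python3 - <<'E'
from h import *
for n,(x0,y0,x1,y1) in [("scene",(245,180,325,250)),("side",(325,180,405,250))]:
    c,im=look(n);cv2.imwrite(f"pics/t_{n}.png",cv2.resize(im[y0:y1,x0:x1,::-1],(400,350),interpolation=2))
cv2.imwrite("pics/c2.png",np.hstack([cv2.imread("pics/t_scene.png"),cv2.imread("pics/t_side.png")]))
E
```

```text
turn [ 0.001  0.002 -0.012] shift mm [-0.7  0.1 -9.1] yaw now 0.062 j [-0.27  0.49 -0.2   0.88 -0.    2.81] t 24.4
```

View pics/c2.png

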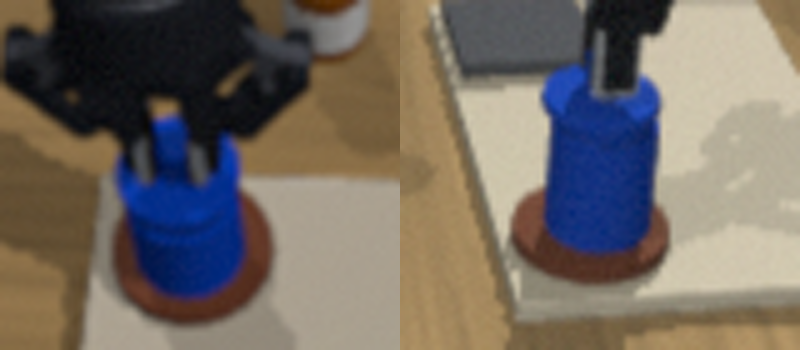

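Lid and jar line up well (side view: both centred at 601). The jar looks about 3 mm far-side of the setter's centre. Lowering the lid.

Request:
{"api": "carry_out", "payload": {
  "commands": [
    [[0,0,0,0,0,-4,5],[0,0,0,0,0,-3,5],[0,0,0,0,0,0,5],[0,0,0,0,0,-1,5],[0,0,0,0,0,0,5]]
  ]
}}

```text
time: 25.0
tcp_pos: [0.5756, -0.0812, 0.0967]
tool_rot: [3.139, 0.097, 0.005]
ft_force: [0.3, -0.6, 0.3]
opening: 0.187
```

Request:
{"api": "carry_out", "payload": {
  "commands": [
    [[0,0,0,0,0,-1,5],[0,0,0,0,0,0,5],[0,0,0,0,0,0,25],[0,0,0,0,0,0,45],[0,0,0,0,0,0,45],[0,0,0,0,0,0,45],[0,0,0,0,0,20,45],[0,0,0,0,0,30,45],[0,0,0,0,0,30,45],[0,0,0,0,0,20,45],[0,0,0,-20,0,0,85],[0,0,0,-25,0,0,85],[0,0,0,-25,0,0,85],[0,0,0,0,0,0,85],[0,0,0,0,0,0,85]]
  ]
}}

```text
time: 26.5
tcp_pos: [0.5033, -0.0811, 0.1998]
tool_rot: [3.138, 0.097, 0.006]
ft_force: [0.3, -0.6, 0.2]
opening: 0.996
```

```bash
python3 go.py .413 .25 .2 0.4; python3 - <<'E'
from h import *
c,im=look("wrist");cv2.imwrite("pics/t_w.png",cv2.resize(im[40:190,220:420,::-1],(400,300),interpolation=2))
c,im=look("side");cv2.imwrite("pics/t_s.png",cv2.resize(im[180:240,325:405,::-1],(400,300),interpolation=2))
cv2.imwrite("pics/c3.png",np.hstack([cv2.imread("pics/t_w.png"),cv2.imread("pics/t_s.png")]))
print([tuple(map(int,p)) for p in im[227,342:392]][::1])
E
```

```text
turn [0.001 0.004 0.338] shift mm [-9.030e+01  3.311e+02  2.000e-01] yaw now 0.062 j [-0.3   0.28 -0.26  1.03 -0.    2.78] t 26.5
[(115, 98, 66), (112, 102, 83), (141, 136, 119), (192, 183, 160), (161, 156, 135), (93, 75, 63), (90, 55, 42), (112, 72, 57), (117, 75, 57), (117, 75, 59), (93, 60, 45), (79, 47, 36), (75, 46, 46), (62, 45, 75), (37, 48, 101), (15, 45, 114), (25, 51, 124), (21, 49, 125), (14, 46, 124), (18, 48, 125), (17, 46, 124), (16, 47, 123), (23, 51, 125), (16, 47, 123), (16, 44, 121), (22, 46, 121), (20, 47, 119), (10, 44, 113), (15, 43, 110), (19, 39, 105), (23, 39, 98), (49, 46, 83), (94, 65, 66), (108, 70, 54), (114, 74, 57), (111, 73, 56), (115, 89, 73), (172, 164, 144), (177, 168, 148), (180, 173, 153), (179, 172, 150), (182, 173, 153), (184, 175, 153), (193, 185, 162), (195, 187, 164), (199, 192, 167), (199, 189, 167), (203, 195, 172), (206, 196, 172), (205, 196, 172)]
```

View pics/c3.png

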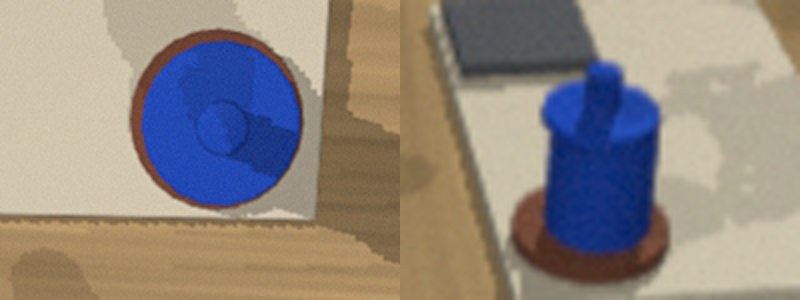

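```bash
python3 - <<'E'
from h import *
c,im=look("wrist");hs=cv2.cvtColor(im,cv2.COLOR_RGB2HSV)
o=-np.array(c["R"]).T@c["t"];print("cam",o.round(4))
m=mask(im,(105,130,40),(128,255,255));k=max(cv2.findContours(m,0,1)[0],key=cv2.contourArea);e=cv2.fitEllipse(k);print("lid",e,cast(c,e[0],.086)[0])
m2=m|cv2.inRange(hs,(0,100,30),(16,255,160));m2[:,:270]=0;m2[:,380:]=0;m2[150:]=0
k=max(cv2.findContours(cv2.morphologyEx(m2,2,np.ones((3,3))),0,1)[0],key=cv2.contourArea)[:,0].astype(np.float32);p=cast(c,k,.022)[:,:2].astype(np.float32);print("setter enc",cv2.minEnclosingCircle(p))
c,im=look("side");hs=cv2.cvtColor(im,cv2.COLOR_RGB2HSV)
m=mask(im,(105,120,40),(128,255,255));m[:,:330]=0;m[:,400:]=0
S=np.array([.5736,-.0811]);best=None
b=mask(im,(0,80,30),(16,255,150));b[:,:330]=0;b[:,400:]=0;b[:214]=0;b[240:]=0
n,l,s,ce=cv2.connectedComponentsWithStats(m|b);i=1+np.argmax(s[1:,4]);q=l==i
qs=[np.flatnonzero(q[v]) for v in range(214,236)]
print("setter cols",[(214+i,int(x.min()),int(x.max())) for i,x in enumerate(qs) if len(x)])
print("jar cols",[(v,np.flatnonzero(m[v]).min(),np.flatnonzero(m[v]).max()) for v in (208,212,216,220,224,226,228)])
for z in (.022,.04,.06): print(z,proj(c,[*S,z]))
E
```

```text
cam [ 0.5799 -0.0761  0.3419]
lid ((330.2211608886719, 101.54241180419922), (77.99446105957031, 80.95588684082031), 3.8452420234680176) [ 0.57343534 -0.08172712  0.086     ]
setter enc ((0.5720802545547485, -0.0811019092798233), 0.039140280336141586)
setter cols [(214, 355, 374), (215, 355, 374), (216, 355, 374), (217, 355, 374), (218, 352, 374), (219, 350, 374), (220, 349, 374), (221, 348, 374), (222, 348, 376), (223, 348, 377), (224, 348, 377), (225, 347, 378), (226, 348, 378), (227, 348, 378), (228, 348, 378), (229, 348, 377), (230, 349, 377), (231, 350, 376), (232, 351, 376), (233, 352, 375), (234, 354, 373), (235, 356, 371)]
jar cols [(208, np.int64(356), np.int64(375)), (212, np.int64(355), np.int64(375)), (216, np.int64(355), np.int64(374)), (220, np.int64(354), np.int64(374)), (224, np.int64(354), np.int64(374)), (226, np.int64(355), np.int64(373)), (228, np.int64(357), np.int64(372))]
0.022 [[363.20907468 223.98695087]]
0.04 [[363.7290789  218.04076549]]
0.06 [[364.3177331  211.30957599]]
```

The jar and lid are within about 1.5 mm of the setter's centre in both the wrist and side views, so I'm leaving them. Next is the pot.

Request:
{"api": "carry_out", "payload": {
  "commands": [
    [[0,0,0.084,-12,25,0,85],[0,0,0.084,-12,30,0,85],[0,0,0.084,-12,30,0,85],[0,0,0.084,-12,30,0,85],[0,0,0.084,-12,30,0,85],[0,0,0.084,-12,30,0,85],[0,0,0.084,-12,30,0,85],[0,0,0.084,-12,30,0,85],[0,0,0.084,-12,30,0,85],[0,0,0.084,-12,30,0,85],[0,0,0,0,0,0,85],[0,0,0,0,0,0,85]]
  ]
}}

```text
time: 27.9
tcp_pos: [0.3848, 0.2257, 0.1977]
tool_rot: [-2.802, -1.419, -0.01]
ft_force: [0.1, -0.6, -0.0]
opening: 0.998
```

```bash
cat > pot.py <<'E'
from h import *
c,im=look("wrist");cv2.imwrite("pics/w8.png",im[:,:,::-1])
m=mask(im,*HSV["green"]);k=max(cv2.findContours(m,0,1)[0],key=cv2.contourArea)
a=cv2.approxPolyDP(k,4,True)[:,0];print("poly",a.tolist());print(cast(c,a,.05)[:,:2].round(4).tolist())
# bright rim
hs=cv2.cvtColor(im,cv2.COLOR_RGB2HSV);v=hs[:,:,2][m>0];print("V",np.percentile(v,[10,50,80,95]))
th=int(sys.argv[1]) if len(__import__("sys").argv)>1 else int(np.percentile(v,70))
b=((m>0)&(hs[:,:,2]>=th)).astype(np.uint8)*255;b=cv2.morphologyEx(b,3,np.ones((5,5)));k=max(cv2.findContours(b,0,1)[0],key=cv2.contourArea)
q=cast(c,k[:,0],.05)[:,:2]*1000;e=cv2.minAreaRect(q.astype(np.float32));print("rim",e)
E
sed -i '1i import sys' pot.py; python3 pot.py; python3 go.py .413 .25 .1 .9
```

```text
poly [[364, 113], [309, 114], [311, 172], [366, 169]]
[[0.4471, 0.2543], [0.4096, 0.2808], [0.3812, 0.2402], [0.4217, 0.2138]]
V [ 72.  95. 136. 144.]
rim ((414.35455322265625, 247.1239471435547), (49.576698303222656, 48.68718719482422), 56.97835922241211)
turn [-0.003  0.005 -0.037] shift mm [ 28.1  24.5 -97.7] yaw now 0.937 j [ 0.36  0.16 -0.42  0.99  0.    2.57] t 27.9
```

View pics/w8.png

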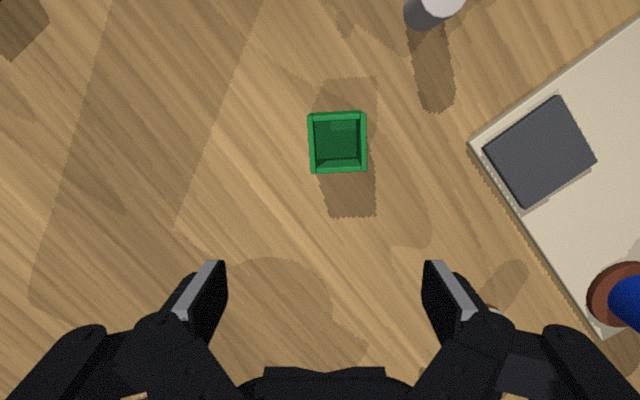

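The pot rim is nearly square-on in the view, with corners (309,114), (364,113), (366,169) and (311,172). Its yaw is 0.99 and its centre about (0.414, 0.247).

Request:
{"api": "carry_out", "payload": {
  "commands": [
    [[0,0,0.025,10,8,0,85],[0.003,-0.005,0.025,14,10,0,85],[0,0,0,5,3,0,85],[0,0,0,0,0,-25,85],[0,0,0,0,0,-30,85],[0,0,0,0,0,-30,85],[0,0,0,0,0,-20,85],[0,0,0,0,0,0,85],[0,0,0,0,0,0,85]]
  ]
}}

```text
time: 28.85
tcp_pos: [0.4189, 0.2405, 0.0899]
tool_rot: [2.779, 1.463, 0.019]
ft_force: [-0.6, 0.8, 0.2]
opening: 0.994
```

```bash
python3 pot.py; python3 go.py .4138 .2463 .05 .994
```

```text
poly [[346, 166], [277, 169], [267, 186], [273, 263], [353, 262], [353, 183]]
[[0.4501, 0.265], [0.4178, 0.2852], [0.4074, 0.2806], [0.3813, 0.2404], [0.4213, 0.2136], [0.448, 0.2548]]
V [ 60. 102. 135. 145.]
rim ((416.9308166503906, 251.46493530273438), (59.0965461730957, 48.53020477294922), 56.973506927490234)
turn [-0.005  0.011  0.025] shift mm [ -5.1   5.8 -40. ] yaw now 0.969 j [ 0.37  0.34 -0.5   0.72  0.    2.54] t 28.9
```

Request:
{"api": "carry_out", "payload": {
  "commands": [
    [[-0.005,0.011,0.025,-5,6.5,0,85],[0,0,0,0,0,-10,85],[0,0,0,0,0,-20,85],[0,0,0,0,0,-15,85],[0,0,0,0,0,0,85],[0,0,0,0,0,0,85]]
  ]
}}

```text
time: 29.5
tcp_pos: [0.4168, 0.2495, 0.047]
tool_rot: [2.759, 1.502, 0.011]
ft_force: [-0.3, -0.8, 0.4]
opening: 0.998
```

```bash
python3 go.py .4142 .2472 .015 .994
```

```text
turn [-0.003  0.007 -0.003] shift mm [ -2.6  -2.3 -32. ] yaw now 0.997 j [ 0.39  0.41 -0.53  0.62 -0.    2.53] t 29.5
```

Request:
{"api": "carry_out", "payload": {
  "commands": [
    [[-0.003,0.007,0,-3,-3,-8,85],[0,0,0,0,0,-10,85],[0,0,0,0,0,-10,85],[0,0,0,0,0,0,85],[0,0,0,0,0,0,85]]
  ]
}}

```text
time: 30.0
tcp_pos: [0.4145, 0.2467, 0.018]
tool_rot: [2.759, 1.502, 0.002]
ft_force: [-0.3, -0.0, 0.4]
opening: 0.993
```

```bash
python3 go.py .4142 .2472 .016 .994
```

```text
turn [-0.     0.001 -0.003] shift mm [-0.3  0.5 -2. ] yaw now 0.997 j [ 0.39  0.45 -0.56  0.56 -0.    2.53] t 30.0
```

Request:
{"api": "carry_out", "payload": {
  "commands": [
    [[0,0,0,0,0,-2,60],[0,0,0,0,0,0,20],[0,0,0,0,0,0,20],[0,0,0,0,0,0,20],[0,0,0,0,0,0,20],[0,0,0,0,0,0,20],[0,0,0,0,0,0,20],[0,0,0,0,0,20,20],[0,0,0,0,0,30,20],[0,0,0,0,0,40,20],[0,0,0,0,0,30,20],[0,0,0,0,0,15,20],[0,0,0,0,0,0,20],[0,0,0,0,0,0,20]]
  ],
  "force": 40
}}

```text
time: 31.4
tcp_pos: [0.4125, 0.2459, 0.1552]
tool_rot: [2.759, 1.502, -0.002]
ft_force: [-0.7, -0.1, -1.3]
opening: 0.578
```

```bash
python3 go.py .54 .118 .15 1.61; python3 - <<'E'
from h import *
c,im=look("wrist");cv2.imwrite("pics/w9.png",im[:,:,::-1]);t=r.get_obs()["tcp_pos"]
m=mask(im,*HSV["green"]);k=max(cv2.findContours(m,0,1)[0],key=cv2.contourArea)
a=cv2.approxPolyDP(k,5,True)[:,0];print("poly",a.tolist());print(((cast(c,a,t[2]-.016+.05)-t)[:,:2]*1000).round(1).tolist())
E
```

```text
turn [ 0.001 -0.001  0.613] shift mm [ 127.5 -127.9   -5.2] yaw now 0.997 j [ 0.39  0.27 -0.4   0.91 -0.    2.53] t 31.4
poly [[275, 203], [256, 246], [263, 357], [384, 358], [393, 247], [374, 204]]
[[8.0, 43.7], [-6.9, 34.3], [-33.4, -6.3], [6.7, -32.7], [33.4, 7.8], [35.9, 25.2]]
```

Request:
{"api": "carry_out", "payload": {
  "commands": [
    [[0,0,0.06,14,-18,0,20],[0,0,0.07,19,-24,0,20],[0,0,0.07,19,-24,2,20],[0,0,0.07,19,-24,2,20],[0,0,0.07,19,-24,2,20],[0,0,0.07,19,-24,2,20],[0,0,0.07,19,-24,2,20],[0,0,0.07,19,-20,2,20],[0,0,0.06,5,-4,0,20],[0,0,0,0,0,0,20],[0,0,0,0,0,0,20]]
  ]
}}

```text
time: 32.55
tcp_pos: [0.5604, 0.0506, 0.1501]
tool_rot: [-2.145, -2.28, 0.036]
ft_force: [-0.4, 0.8, -1.0]
opening: 0.578
```

```bash
python3 go.py .565 .118 .15 1.61; python3 - <<'E'
from h import *
c,im=look("wrist");cv2.imwrite("pics/w10.png",im[:,:,::-1])
g=cv2.cvtColor(im,cv2.COLOR_RGB2HSV);print(g[100,320],g[60,320])
m=cv2.inRange(g,(85,0,40),(140,70,125));m[230:]=0
k=max(cv2.findContours(cv2.morphologyEx(m,2,np.ones((5,5))),0,1)[0],key=cv2.contourArea);a=cv2.approxPolyDP(k,5,True)[:,0];q=cast(c,a,.022)[:,:2];print(a.tolist(),q.round(4).tolist(),cv2.minAreaRect((cast(c,k[:,0],.022)[:,:2]*1000).astype(np.float32)))
E
```

```text
turn [ 0.009 -0.024 -0.022] shift mm [ 4.6 67.4 -0.1] yaw now 1.632 j [-0.03  0.44 -0.16  1.   -0.01  1.48] t 32.5
[113  11  91] [120  11  95]
[[321, 47], [322, 59], [336, 54], [326, 68], [353, 62], [359, 54], [369, 71], [381, 61], [383, 69], [392, 63], [387, 50], [378, 57], [366, 48], [331, 53]] [[0.5477, 0.1569], [0.549, 0.1488], [0.5591, 0.1528], [0.5523, 0.1428], [0.572, 0.1481], [0.5759, 0.1538], [0.5845, 0.1426], [0.5926, 0.15], [0.5947, 0.1446], [0.6008, 0.1491], [0.5961, 0.1577], [0.5901, 0.1526], [0.5807, 0.1582], [0.5553, 0.1533]] ((574.2714233398438, 150.41407775878906), (15.538264274597168, 53.11212158203125), 89.70242309570312)
```

View pics/w10.png

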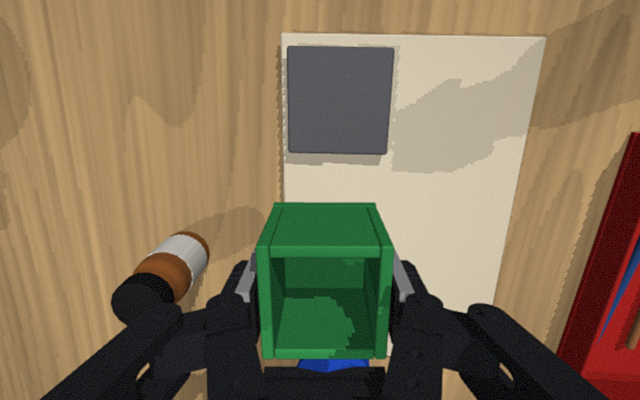

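The square setter's top corners are (289,46), (393,47), (387,151) and (289,150), directly ahead of the held pot.

```bash
python3 - <<'E'
from h import *
c=r.calibration("wrist")
q=cast(c,[(289,46),(393,47),(387,151),(289,150)],.022)[:,:2];print(q.round(4),q.mean(0))
for a,b in((0,1),(1,2),(2,3),(3,0)): d=q[b]-q[a];print(np.hypot(*d).round(4),np.degrees(np.arctan2(d[1],d[0])).round(2))
E
python3 go.py .565 .118 .08 1.61
```

```text
[[0.5239 0.1564]
 [0.5999 0.1602]
 [0.6046 0.084 ]
 [0.5262 0.0796]] [0.56365104 0.12002326]
0.076 2.87
0.0763 -86.43
0.0786 -176.81
0.0768 91.67
turn [ 0.009 -0.025 -0.022] shift mm [  4.8  67.2 -70.1] yaw now 1.632 j [-0.03  0.44 -0.16  1.   -0.01  1.48] t 32.6
```

Request:
{"api": "carry_out", "payload": {
  "commands": [
    [[0.009,-0.025,-0.01,4,20,0,20],[0,0,0,1,28,0,20],[0,0,0,0,18,0,20],[0,0,0,0,0,-15,20],[0,0,0,0,0,-25,20],[0,0,0,0,0,-25,20],[0,0,0,0,0,-10,20],[0,0,0,0,0,0,20],[0,0,0,0,0,0,20]]
  ]
}}

```text
time: 33.5
tcp_pos: [0.5593, 0.1253, 0.0721]
tool_rot: [-2.166, -2.272, 0.001]
ft_force: [0.1, -0.2, -1.3]
opening: 0.578
```

```bash
python3 go.py .565 .1187 .045 1.62
```

```text
turn [-0.001 -0.002  0.001] shift mm [  5.7  -6.6 -27.1] yaw now 1.619 j [ 0.09  0.52 -0.26  0.8   0.    1.61] t 33.5
```

Request:
{"api": "carry_out", "payload": {
  "commands": [
    [[0,0,0,5.5,-7,-5,20],[0,0,0,0,0,-10,20],[0,0,0,0,0,-8,20],[0,0,0,0,0,0,20],[0,0,0,0,0,0,20]]
  ]
}}

```text
time: 34.0
tcp_pos: [0.5673, 0.1174, 0.0498]
tool_rot: [2.169, 2.272, 0.004]
ft_force: [-0.2, -0.3, -0.9]
opening: 0.582
```

```bash
python3 go.py .565 .1187 .038 1.62
```

```text
turn [-0.002  0.002  0.003] shift mm [ -2.3   1.3 -11.8] yaw now 1.617 j [ 0.08  0.55 -0.27  0.75  0.    1.6 ] t 34.0
```

Request:
{"api": "carry_out", "payload": {
  "commands": [
    [[0,0,0,-2.5,1,-4,20],[0,0,0,0,0,-4,20],[0,0,0,0,0,0,20],[0,0,0,0,0,-2,20],[0,0,0,0,0,0,20]]
  ]
}}

```text
time: 34.5
tcp_pos: [0.5645, 0.1187, 0.0392]
tool_rot: [2.168, 2.272, 0.005]
ft_force: [0.4, 0.5, -1.4]
opening: 0.577
```

```bash
python3 go.py .565 .1187 .038 1.62
```

```text
turn [-0.002  0.003  0.002] shift mm [ 0.5 -0.  -1.2] yaw now 1.618 j [ 0.08  0.56 -0.28  0.73  0.    1.6 ] t 34.5
```

Lower, release, rise, and back off toward −y so the camera sees it.

Request:
{"api": "carry_out", "payload": {
  "commands": [
    [[0,0,0,0.5,0,-1.2,20],[0,0,0,0,0,0,20],[0,0,0,0,0,0,50],[0,0,0,0,0,0,70],[0,0,0,0,0,0,85],[0,0,0,0,0,0,85],[0,0,0,0,0,0,85],[0,0,0,0,0,30,85],[0,0,0,0,0,40,85],[0,0,0,0,0,40,85],[0,0,0,0,0,35,85],[0,0,0,0,-25,0,85],[0,0,0,0,-25,0,85],[0,0,0,0,-15,0,85],[0,0,0,0,0,0,85],[0,0,0,0,0,0,85]]
  ]
}}

```text
time: 36.1
tcp_pos: [0.5645, 0.0522, 0.1897]
tool_rot: [2.167, 2.272, 0.007]
ft_force: [0.0, 0.3, 0.3]
opening: 0.994
```

```bash
python3 go.py .5 -.30 .2 0.3; python3 - <<'E'
from h import *
c,im=look("wrist");cv2.imwrite("pics/t_w.png",cv2.resize(im[20:170,220:420,::-1],(400,300),interpolation=2))
import pickle;pickle.dump(c,open("w11.pkl","wb"))
c,im=look("side");cv2.imwrite("pics/t_s.png",cv2.resize(im[150:210,310:390,::-1],(400,300),interpolation=2))
cv2.imwrite("pics/c4.png",np.hstack([cv2.imread("pics/t_w.png"),cv2.imread("pics/t_s.png")]))
E
```

```text
turn [ 1.000e-03  5.000e-03 -1.318e+00] shift mm [ -64.5 -352.2   10.3] yaw now 1.618 j [-0.04  0.39 -0.12  1.06  0.    1.49] t 36.1
```

View pics/c4.png

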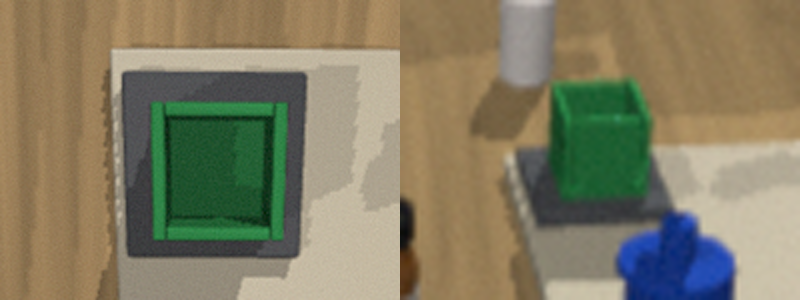

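```bash
python3 - <<'E'
from h import *
import pickle;c=pickle.load(open("w11.pkl","rb"))
f=lambda l:[(x/2+220,y/2+20) for x,y in l]
print("set",cast(c,f([(124,72),(305,72),(299,256),(128,256)]),.022).mean(0))
print("pot",cast(c,f([(152,103),(287,103),(284,240),(154,238)]),.072).mean(0))
im=cv2.imread("pics/scene0.png")
E
```

```text
set [0.56398171 0.1186345  0.022     ]
pot [0.56529895 0.11856822 0.072     ]
```

The pot is centred on its setter within 1.3 mm by corner casts, and upright in the side view. Next is the cone block.

Request:
{"api": "carry_out", "payload": {
  "commands": [
    [[0,0,0,0,-20,2,85],[0,0,0,-1,-30,2,85],[0,0,-0.03,-1,-32,2,85],[0,0,-0.03,-1,-32,2,85],[0,0,-0.03,-1,-32,2,85],[0,0,-0.03,-1,-32,2,85],[0,0,-0.03,-1,-32,0,85],[0,0,-0.03,-1,-32,0,85],[0,0,-0.03,-1,-32,0,85],[0,0,-0.03,-1,-32,0,85],[0,0,-0.03,-1,-32,0,85],[0,0,-0.03,-1,-30,0,85],[0,0,-0.02,-1,-20,0,85],[0,0,0,0,0,0,85],[0,0,0,0,0,0,85]]
  ]
}}

```text
time: 37.7
tcp_pos: [0.5524, -0.3369, 0.1959]
tool_rot: [-2.492, -1.901, -0.007]
ft_force: [0.0, 0.8, -0.3]
opening: 0.998
```

```bash
cat > cone.py <<'E'
from h import *
c,im=look("wrist");cv2.imwrite("pics/w12.png",im[:,:,::-1])
z=float(__import__("sys").argv[1]) if len(__import__("sys").argv)>1 else .016
m=mask(im,(0,150,30),(6,255,150))|mask(im,(176,150,30),(179,255,150));m=cv2.morphologyEx(m,3,np.ones((9,9)))
p=proj(c,[.56,-.303,.01])[0];print("expect px",p.round(0))
for k in cv2.findContours(m,0,1)[0]:
    if cv2.contourArea(k)>400: e=cv2.minAreaRect((cast(c,k[:,0],z)[:,:2]*1000).astype(np.float32));print(cv2.boundingRect(k),np.round(e[0],1),np.round(e[1],1),round(e[2],1))
E
python3 cone.py; python3 go.py .560 -.303 .1 1.3
```

```text
expect px [324. 138.]
(312, 106, 27, 67) [ 560.8 -304.1] [62.5 24.1] 74.1
turn [-0.008 -0.001 -0.004] shift mm [  7.6  33.7 -96. ] yaw now 1.304 j [-0.66  0.55  0.16  1.18  0.01  1.17] t 37.8
```

View pics/w12.png

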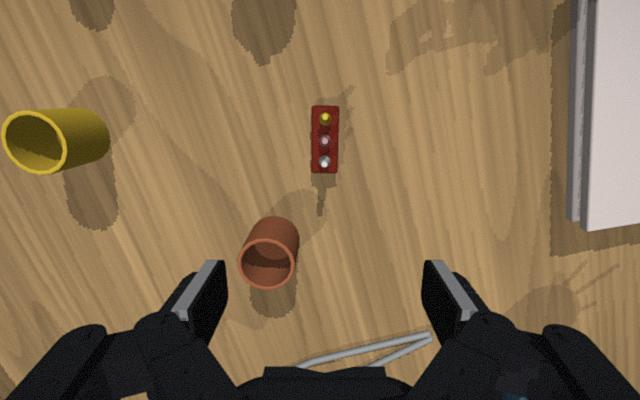

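The cone block is square-on at (325,139), yellow end up. Its centre is (0.561, −0.304) and yaw 1.293.

Request:
{"api": "carry_out", "payload": {
  "commands": [
    [[-0.008,0,-0.01,4,14,0,60],[0,0,0,4,17,0,60],[0,0,0,0,2,-10,60],[0,0,0,0,0,-25,60],[0,0,0,0,0,-30,60],[0,0,0,0,0,-25,60],[0,0,0,0,0,0,60],[0,0,0,0,0,0,60]]
  ]
}}

```text
time: 38.55
tcp_pos: [0.5621, -0.2938, 0.1026]
tool_rot: [-2.495, -1.907, -0.0]
ft_force: [0.2, -0.7, 0.4]
opening: 0.699
```

```bash
python3 cone.py; python3 go.py .5608 -.3041 .04 1.293
```

```text
expect px [326. 213.]
(310, 171, 36, 85) [ 561.3 -302.1] [64.9 24.5] 74.1
turn [-0.001 -0.001 -0.012] shift mm [ -1.2 -10.3 -62.7] yaw now 1.305 j [-0.6   0.59 -0.04  0.95  0.    1.24] t 38.6
```

Request:
{"api": "carry_out", "payload": {
  "commands": [
    [[0,0,-0.012,-1,-9.5,0,60],[0,0,0,0,0,-15,60],[0,0,0,0,0,-25,60],[0,0,0,0,0,-15,60],[0,0,0,0,0,0,60],[0,0,0,0,0,0,60]]
  ]
}}

```text
time: 39.2
tcp_pos: [0.5655, -0.3102, 0.0548]
tool_rot: [2.501, 1.881, 0.006]
ft_force: [0.5, 0.5, 0.9]
opening: 0.7
```

```bash
python3 cone.py; python3 go.py .561 -.303 .005 1.293
```

```text
expect px [312. 218.]
(291, 164, 45, 107) [ 561.  -302.2] [65.2 24.9] 73.6
turn [0.008 0.011 0.003] shift mm [ -4.5   7.3 -49.9] yaw now 1.29 j [-0.61  0.64 -0.07  0.84 -0.    1.24] t 39.2
```

Request:
{"api": "carry_out", "payload": {
  "commands": [
    [[0.008,0.011,0,-4.5,7.7,0,60],[0,0,0,0,0,0,60],[0,0,0,0,0,-10,60],[0,0,0,0,0,-12,60],[0,0,0,0,0,-12,60],[0,0,0,0,0,0,60],[0,0,0,0,0,0,60]]
  ]
}}

```text
time: 39.95
tcp_pos: [0.5616, -0.3026, 0.0203]
tool_rot: [2.51, 1.887, 0.001]
ft_force: [-0.2, 0.7, 0.5]
opening: 0.703
```

```bash
python3 go.py .561 -.3025 .005 1.29
```

```text
turn [0.001 0.001 0.   ] shift mm [ -0.6   0.1 -15.3] yaw now 1.29 j [-0.61  0.68 -0.11  0.78 -0.    1.24] t 40.0
```

Request:
{"api": "carry_out", "payload": {
  "commands": [
    [[0,0,0,-0.5,0,-8,60],[0,0,0,0,0,-6,60],[0,0,0,0,0,0,60],[0,0,0,0,0,0,40],[0,0,0,0,0,0,20],[0,0,0,0,0,0,5],[0,0,0,0,0,0,5],[0,0,0,0,0,0,5],[0,0,0,0,0,0,5],[0,0,0,0,0,0,5]]
  ],
  "force": 40
}}

```text
time: 40.95
tcp_pos: [0.5615, -0.303, 0.0058]
tool_rot: [2.509, 1.887, 0.001]
ft_force: [0.1, 0.0, -0.6]
opening: 0.29
```

Request:
{"api": "carry_out", "payload": {
  "commands": [
    [[0,0,0,0,0,20,5],[0,0,0,0,0,35,5],[0,0,0,0,0,40,5],[0,0,0,0,0,40,5],[0,0,0,0,0,35,5],[0,0,0,0,0,15,5],[0,0,0,0,0,0,5],[0,0,0,0,0,0,5]]
  ]
}}

```text
time: 41.75
tcp_pos: [0.5588, -0.3011, 0.196]
tool_rot: [-2.51, -1.888, 0.001]
ft_force: [0.1, 0.1, -0.9]
opening: 0.293
```

```bash
python3 go.py .5685 .0188 .18 1.616; python3 - <<'E'
from h import *
c,im=look("wrist");t=r.get_obs()["tcp_pos"]
m=mask(im,(0,150,30),(6,255,150))|mask(im,(176,150,30),(179,255,150));m=cv2.morphologyEx(m,3,np.ones((9,9)))
for k in cv2.findContours(m,0,1)[0]:
    if cv2.contourArea(k)>800: e=cv2.minAreaRect((cast(c,k[:,0],t[2]-.0058+.016)[:,:2]*1000).astype(np.float32));print(cv2.boundingRect(k),np.round(np.array(e[0])-t[:2]*1000,1),np.round(e[1],1),round(e[2],1))
E
```

```text
turn [-0.    -0.001  0.326] shift mm [  9.7 319.9 -16. ] yaw now 1.29 j [-0.61  0.52  0.11  1.16 -0.    1.24] t 41.8
(295, 200, 60, 135) [-0.1  1.2] [66.6 25.6] 73.6
```

Request:
{"api": "carry_out", "payload": {
  "commands": [
    [[0,0,0.03,1,20,0,5],[0,0,0.03,1,29,0,5],[0,0,0.03,1,29,0,5],[0,0,0.03,1,29,0,5],[0,0,0.03,1,29,0,5],[0,0,0.03,1,29,0,5],[0,0,0.03,1,29,0,5],[0,0,0.03,1,29,0,5],[0,0,0.03,1,29,0,5],[0,0,0.03,1,29,0,5],[0,0,0.02,1,25,0,5],[0,0,0,0,12,0,5],[0,0,0,0,0,0,5],[0,0,0,0,0,0,5]]
  ]
}}

```text
time: 43.2
tcp_pos: [0.5549, 0.0404, 0.1758]
tool_rot: [-2.129, -2.27, 0.027]
ft_force: [-0.7, 0.3, -1.1]
opening: 0.289
```

```bash
python3 go.py .5685 .0188 .06 1.616
```

```text
turn [-0.008 -0.033 -0.019] shift mm [  13.6  -21.6 -115.8] yaw now 1.635 j [-0.06  0.41 -0.12  1.07  0.01  1.44] t 43.2
```

Request:
{"api": "carry_out", "payload": {
  "commands": [
    [[-0.008,-0.033,-0.019,13.5,-21.5,0,5],[0,0,0,0,0,0,5],[0,0,0,0,0,-20,5],[0,0,0,0,0,-30,5],[0,0,0,0,0,-30,5],[0,0,0,0,0,-20,5],[0,0,0,0,0,0,5],[0,0,0,0,0,0,5]]
  ]
}}

```text
time: 44.0
tcp_pos: [0.5677, 0.0107, 0.0727]
tool_rot: [2.183, 2.259, -0.002]
ft_force: [-0.4, -0.4, 0.2]
opening: 0.29
```

```bash
python3 go.py .5685 .0188 .03 1.616
```

```text
turn [ 0.001 -0.     0.011] shift mm [  0.8   8.1 -42.7] yaw now 1.605 j [-0.11  0.51 -0.27  0.79 -0.    1.43] t 44.0
```

Request:
{"api": "carry_out", "payload": {
  "commands": [
    [[0,0,0.011,0.8,8,0,5],[0,0,0,0,0,0,5],[0,0,0,0,0,-15,5],[0,0,0,0,0,-15,5],[0,0,0,0,0,-10,5],[0,0,0,0,0,0,5],[0,0,0,0,0,0,5]]
  ]
}}

```text
time: 44.7
tcp_pos: [0.5735, 0.0193, 0.0384]
tool_rot: [2.163, 2.266, 0.009]
ft_force: [0.0, -0.4, -0.3]
opening: 0.286
```

```bash
python3 go.py .5685 .0188 .0185 1.616
```

```text
turn [ 0.002  0.01  -0.001] shift mm [ -5.   -0.5 -19.9] yaw now 1.617 j [-0.09  0.55 -0.3   0.71 -0.    1.43] t 44.7
```

Request:
{"api": "carry_out", "payload": {
  "commands": [
    [[0.002,0.01,0,-5,-0.5,-6,5],[0,0,0,0,0,0,5],[0,0,0,0,0,-6,5],[0,0,0,0,0,-4,5],[0,0,0,0,0,0,5]]
  ]
}}

```text
time: 45.2
tcp_pos: [0.5692, 0.0187, 0.0229]
tool_rot: [2.168, 2.272, 0.002]
ft_force: [0.4, -1.0, -1.2]
opening: 0.288
```

```bash
python3 go.py .5685 .0188 .0178 1.616
```

```text
turn [ 0.     0.002 -0.001] shift mm [-0.7  0.1 -5.1] yaw now 1.617 j [-0.1   0.57 -0.32  0.68  0.    1.43] t 45.2
```

Request:
{"api": "carry_out", "payload": {
  "commands": [
    [[0,0,0,-0.7,0,-3,5],[0,0,0,0,0,-2,5],[0,0,0,0,0,0,5],[0,0,0,0,0,0,25],[0,0,0,0,0,0,45],[0,0,0,0,0,0,55],[0,0,0,0,0,0,55],[0,0,0,0,0,20,55],[0,0,0,0,0,30,55],[0,0,0,0,0,40,55],[0,0,0,0,0,40,55],[0,0,0,0,0,40,55],[0,0,0,0,0,20,55],[0,0,0,0,-25,0,85],[0,0,0,0,-25,0,85],[0,0,0,0,-20,0,85],[0,0,0,0,0,0,85],[0,0,0,0,0,0,85]]
  ]
}}

```text
time: 47.0
tcp_pos: [0.5672, -0.0528, 0.2177]
tool_rot: [2.164, 2.271, 0.005]
ft_force: [0.4, 0.2, -0.0]
opening: 1.001
```

```bash
python3 cone.py .028; python3 go.py .544 .295 .2 1.2; python3 - <<'E'
from h import *
c,im=look("wrist")
# pot rim + setter + shelf edges for yaw
m=mask(im,*HSV["green"]);k=max(cv2.findContours(m,0,1)[0],key=cv2.contourArea);print("pot px",cv2.boundingRect(k),cast(c,np.array(cv2.minAreaRect(k)[0]),.072)[0])
cv2.imwrite("pics/w13.png",im[:,:,::-1])
E
```

```text
expect px [309. 358.]
(315, 64, 27, 69) [567.7  16.8] [24.3 61.6] 2.3
(525, 0, 115, 273) [821.  -35.4] [120.5 286.1] 18.7
turn [ 0.002  0.005 -0.419] shift mm [-23.2 347.7 -17.6] yaw now 1.619 j [-0.22  0.38 -0.06  1.12  0.    1.3 ] t 47.0
pot px (301, 0, 60, 10) [0.56530789 0.08651359 0.072     ]
```

Request:
{"api": "carry_out", "payload": {
  "commands": [
    [[0,0,-0.08,-6,20,0,85],[0,0,-0.084,-7,29,-2,85],[0,0,-0.084,-7,29,-2,85],[0,0,-0.084,-7,29,-2,85],[0,0,-0.084,-7,29,-2,85],[0,0,-0.084,-7,29,-2,85],[0,0,-0.084,-7,29,-2,85],[0,0,-0.084,-7,29,-2,85],[0,0,-0.084,-7,29,-2,85],[0,0,-0.084,-7,29,-2,85],[0,0,-0.084,-7,25,-2,85],[0,0,0,0,0,0,85],[0,0,0,0,0,0,85]]
  ]
}}

```text
time: 48.4
tcp_pos: [0.482, 0.2754, 0.1955]
tool_rot: [2.962, 1.039, -0.001]
ft_force: [-0.6, -0.1, 0.8]
opening: 0.995
```

```bash
cat > post.py <<'E'
from h import *
c,im=look("wrist");cv2.imwrite("pics/w14.png",im[:,:,::-1]);g=cv2.cvtColor(im,cv2.COLOR_RGB2HSV)
p=proj(c,[.54,.297,.06])[0];print("expect",p.round(0),g[int(p[1]),int(p[0])])
m=cv2.inRange(g,(0,0,185),(180,30,255));m=cv2.morphologyEx(m,2,np.ones((3,3)));w=np.zeros_like(m);x,y=p.astype(int);w[max(0,y-80):y+80,max(0,x-80):x+80]=m[max(0,y-80):y+80,max(0,x-80):x+80]
k=max(cv2.findContours(w,0,1)[0],key=cv2.contourArea);q=(cast(c,k[:,0],.06)[:,:2]*1000).astype(np.float32);print(cv2.boundingRect(k),cv2.minEnclosingCircle(q),cv2.fitEllipse(q))
E
python3 post.py; python3 go.py .54 .297 .1 .7
```

```text
expect [348. 114.] [ 14  21 209]
(334, 93, 42, 44) ((542.9676513671875, 292.8053894042969), 17.245512008666992) ((542.7748413085938, 292.8621520996094), (33.00083923339844, 33.7053337097168), 142.95486450195312)
turn [0.003 0.    0.026] shift mm [ 58.   21.8 -95.4] yaw now 0.674 j [ 0.39  0.37 -0.13  1.07 -0.    2.86] t 48.5
```

Request:
{"api": "carry_out", "payload": {
  "commands": [
    [[0,0,0.02,18,5,0,85],[0,0,0,24,7,0,85],[0,0,0,18,5,0,85],[0,0,0,0,0,0,85],[0,0,0,0,0,-25,85],[0,0,0,0,0,-30,85],[0,0,0,0,0,-25,85],[0,0,0,0,0,0,85],[0,0,0,0,0,0,85]]
  ]
}}

```text
time: 49.35
tcp_pos: [0.544, 0.2857, 0.1154]
tool_rot: [2.95, 1.07, -0.0]
ft_force: [-0.7, 0.1, 0.4]
opening: 0.995
```

```bash
python3 post.py; python3 go.py .543 .293 .05 .7
```

```text
expect [306. 213.] [ 24  12 217]
(288, 187, 54, 52) ((543.2935180664062, 293.0201721191406), 17.320423126220703) ((543.2572631835938, 292.9977722167969), (33.3530158996582, 33.80858612060547), 144.40597534179688)
turn [0.004 0.001 0.004] shift mm [ -0.9   7.3 -65.4] yaw now 0.696 j [ 0.37  0.54 -0.08  0.95 -0.    2.81] t 49.4
```

Request:
{"api": "carry_out", "payload": {
  "commands": [
    [[0.004,0,0,-0.7,7.5,0,85],[0,0,0,0,0,0,85],[0,0,0,0,0,-20,85],[0,0,0,0,0,-20,85],[0,0,0,0,0,-15,85],[0,0,0,0,0,0,85],[0,0,0,0,0,0,85]]
  ]
}}

```text
time: 50.1
tcp_pos: [0.5477, 0.2966, 0.0673]
tool_rot: [-2.952, -1.073, -0.022]
ft_force: [0.8, -1.1, 1.1]
opening: 0.995
```

```bash
python3 go.py .5433 .293 .022 .7
```

```text
turn [-0.006  0.013  0.002] shift mm [ -4.4  -3.6 -45.3] yaw now 0.698 j [ 0.38  0.59 -0.13  0.83  0.    2.82] t 50.1
```

Request:
{"api": "carry_out", "payload": {
  "commands": [
    [[-0.006,0.013,0,-4.5,-3.5,0,85],[0,0,0,0,0,0,85],[0,0,0,-1,0,-15,85],[0,0,0,-1,0,-15,85],[0,0,0,0,0,-10,85],[0,0,0,0,0,0,85],[0,0,0,0,0,0,85]]
  ]
}}

```text
time: 50.8
tcp_pos: [0.5444, 0.2942, 0.0322]
tool_rot: [2.952, 1.074, 0.011]
ft_force: [0.5, -0.8, 0.6]
opening: 0.995
```

```bash
python3 go.py .5433 .293 .022 .7
```

```text
turn [-0.002  0.007  0.002] shift mm [ -1.1  -1.2 -10.2] yaw now 0.698 j [ 0.38  0.63 -0.17  0.76 -0.    2.82] t 50.8
```

Request:
{"api": "carry_out", "payload": {
  "commands": [
    [[-0.002,0.007,0,-1.1,-1.2,-5,85],[0,0,0,0,0,-4,85],[0,0,0,0,0,0,85],[0,0,0,0,0,0,60],[0,0,0,0,0,0,30],[0,0,0,0,0,0,10],[0,0,0,0,0,0,10],[0,0,0,0,0,0,10],[0,0,0,0,0,0,10],[0,0,0,0,0,0,10]]
  ],
  "force": 40
}}

```text
time: 51.8
tcp_pos: [0.5444, 0.2934, 0.0245]
tool_rot: [-2.952, -1.074, -0.003]
ft_force: [0.7, 0.2, 0.1]
opening: 0.413
```

Request:
{"api": "carry_out", "payload": {
  "commands": [
    [[0,0,0,0,0,20,10],[0,0,0,0,0,35,10],[0,0,0,0,0,40,10],[0,0,0,0,0,35,10],[0,0,0,0,0,15,10],[0,0,0,0,0,0,10],[0,0,0,0,0,0,10]]
  ]
}}

```text
time: 52.5
tcp_pos: [0.5418, 0.2923, 0.1727]
tool_rot: [-2.952, -1.074, 0.004]
ft_force: [-0.6, -0.1, -1.4]
opening: 0.406
```

```bash
python3 go.py .6284 .0215 .16 .3; python3 - <<'E'
from h import *
c,im=look("wrist");g=cv2.cvtColor(im,cv2.COLOR_RGB2HSV);t=r.get_obs()["tcp_pos"]
m=cv2.inRange(g,(0,0,185),(180,30,255));m[:150]=0;m[:,:200]=0;m[:,440:]=0
k=max(cv2.findContours(cv2.morphologyEx(m,2,np.ones((3,3))),0,1)[0],key=cv2.contourArea);q=((cast(c,k[:,0],t[2]+.0355)-t)[:,:2]*1000).astype(np.float32);print(cv2.boundingRect(k),cv2.minEnclosingCircle(q))
cv2.imwrite("pics/w15.png",im[:,:,::-1])
E
```

```text
turn [ 0.    -0.002 -0.398] shift mm [  86.6 -270.8  -12.7] yaw now 0.698 j [0.38 0.5  0.01 1.08 0.   2.82] t 52.5
(281, 269, 89, 76) ((0.4512884020805359, 0.007868359796702862), 17.162473678588867)
```

Request:
{"api": "carry_out", "payload": {
  "commands": [
    [[0,0,-0.03,6,-18,0,10],[0,0,-0.04,9,-27,1,10],[0,0,-0.04,9,-27,1,10],[0,0,-0.04,9,-27,1,10],[0,0,-0.04,9,-27,1,10],[0,0,-0.04,9,-27,1,10],[0,0,-0.04,9,-27,1,10],[0,0,-0.04,9,-27,1,10],[0,0,-0.04,9,-27,1,10],[0,0,-0.04,9,-27,1,10],[0,0,0,0,-10,0,10],[0,0,0,0,0,0,10],[0,0,0,0,0,0,10]]
  ]
}}

```text
time: 53.85
tcp_pos: [0.6196, 0.0107, 0.1595]
tool_rot: [-3.099, -0.46, 0.052]
ft_force: [-0.6, 0.3, -1.1]
opening: 0.409
```

```bash
python3 go.py .6284 .0215 .1 .3
```

```text
turn [-0.003 -0.034  0.005] shift mm [  8.8  10.8 -59.5] yaw now 0.295 j [-0.1   0.54  0.04  1.11 -0.    2.75] t 53.9
```

Request:
{"api": "carry_out", "payload": {
  "commands": [
    [[-0.003,-0.034,0,8.5,10.5,0,10],[0,0,0,0,0,0,10],[0,0,0,0,0,-20,10],[0,0,0,0,0,-30,10],[0,0,0,0,0,-20,10],[0,0,0,0,0,0,10],[0,0,0,0,0,0,10]]
  ]
}}

```text
time: 54.55
tcp_pos: [0.6249, 0.0278, 0.0873]
tool_rot: [-3.103, -0.477, 0.007]
ft_force: [0.2, 0.7, -0.3]
opening: 0.412
```

```bash
python3 go.py .628 .0212 .045 .3
```

```text
turn [-0.001 -0.005 -0.005] shift mm [  3.1  -6.6 -42.3] yaw now 0.305 j [-0.07  0.59 -0.08  0.91  0.    2.76] t 54.5
```

Request:
{"api": "carry_out", "payload": {
  "commands": [
    [[-0.001,-0.005,0,3,-6.6,0,10],[0,0,0,0,0,0,10],[0,0,0,0,0,-15,10],[0,0,0,0,0,-15,10],[0,0,0,0,0,-8,10],[0,0,0,0,0,0,10],[0,0,0,0,0,0,10]]
  ]
}}

```text
time: 55.25
tcp_pos: [0.6325, 0.02, 0.0553]
tool_rot: [3.103, 0.478, 0.016]
ft_force: [0.1, -0.6, -1.5]
opening: 0.417
```

```bash
python3 go.py .628 .0212 .0365 .3
```

```text
turn [ 0.001  0.01  -0.006] shift mm [ -4.5   1.2 -18.8] yaw now 0.306 j [-0.08  0.62 -0.11  0.83  0.    2.75] t 55.2
```

Request:
{"api": "carry_out", "payload": {
  "commands": [
    [[0,0.01,0,-4.5,1.2,-5,10],[0,0,0,0,0,0,10],[0,0,0,0,0,-5,10],[0,0,0,0,0,-5,10],[0,0,0,0,0,0,10]]
  ]
}}

```text
time: 55.75
tcp_pos: [0.6287, 0.0212, 0.041]
tool_rot: [3.104, 0.478, 0.003]
ft_force: [-0.4, -0.0, -0.5]
opening: 0.412
```

```bash
python3 go.py .628 .0212 .0365 .3
```

```text
turn [ 0.001  0.002 -0.006] shift mm [-0.7 -0.  -4.5] yaw now 0.306 j [-0.08  0.64 -0.12  0.81 -0.    2.75] t 55.8
```

Request:
{"api": "carry_out", "payload": {
  "commands": [
    [[0,0,0,-0.5,0,-3,10],[0,0,0,0,0,-1.5,10],[0,0,0,0,0,0,10],[0,0,0,0,0,0,40],[0,0,0,0,0,0,65],[0,0,0,0,0,0,65],[0,0,0,0,0,0,65],[0,0,0,0,0,20,65],[0,0,0,0,0,35,65],[0,0,0,0,0,40,65],[0,0,0,0,0,40,65],[0,0,0,0,0,40,65],[0,0,0,-25,0,20,65],[0,0,0,-30,0,10,65],[0,0,0,-35,0,0,65],[0,0,0,-35,0,0,65],[0,0,0,0,0,0,65],[0,0,0,0,0,0,65]]
  ]
}}

```text
time: 57.55
tcp_pos: [0.4974, 0.0212, 0.2493]
tool_rot: [3.103, 0.478, 0.006]
ft_force: [-0.0, -0.8, 0.5]
opening: 0.757
```

```bash
python3 go.py .5 .02 .25 .3; python3 - <<'E'
from h import *
c,im=look("wrist");cv2.imwrite("pics/w16.png",im[:,:,::-1])
import pickle;pickle.dump(c,open("w16.pkl","wb"))
E
```

```text
turn [ 0.001  0.004 -0.006] shift mm [ 2.6 -1.2  0.7] yaw now 0.306 j [-0.1   0.23 -0.19  1.15 -0.    2.73] t 57.5
```

View pics/w16.png

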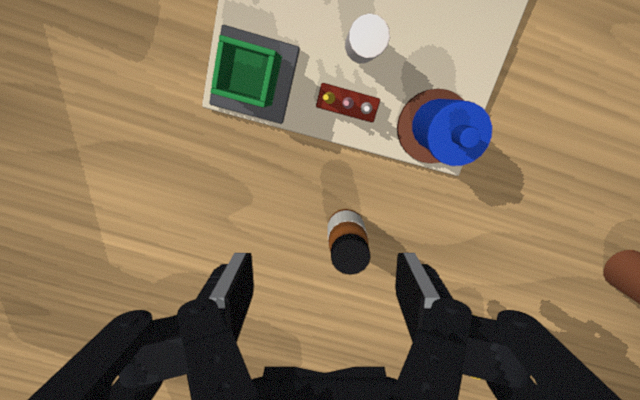

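The view shows everything in place: post top at (369,36), cone block at (348,102), pot on the square setter at (245,72), and jar with lid at (455,130). A final numeric check follows.

```bash
python3 - <<'E'
from h import *
import pickle;c=pickle.load(open("w16.pkl","rb"));im=cv2.imread("pics/w16.png")[:,:,::-1].copy();g=cv2.cvtColor(im,cv2.COLOR_RGB2HSV)
big=lambda m:max(cv2.findContours(m,0,1)[0],key=cv2.contourArea)
m=mask(im,(0,150,30),(6,255,150));w=np.zeros_like(m);w[75:130,305:390]=m[75:130,305:390];w=cv2.morphologyEx(w,3,np.ones((9,9)));e=cv2.minAreaRect((cast(c,big(w)[:,0],.028)[:,:2]*1000).astype(np.float32));cone=np.array(e[0]);print("cone",e)
m=cv2.inRange(g,(0,0,195),(180,25,255));w=np.zeros_like(m);w[5:65,340:395]=m[5:65,340:395];k=big(cv2.morphologyEx(w,2,np.ones((3,3))));e=cv2.minEnclosingCircle((cast(c,k[:,0],.072)[:,:2]*1000).astype(np.float32));post=np.array(e[0]);print("post",e)
q=cast(c,[(225,27),(299,46),(283,124),(210,108)],.022)[:,:2]*1000;sq=q.mean(0);print("square",sq,[np.hypot(*(q[i]-q[i-1])).round(1) for i in range(4)])
rd=np.array([573.,-81.1]);print("round (wrist earlier)",rd)
a,b=cast(c,[(206,107),(460,175)],.012)[:,:2];d=a-b;print("edge yaw",np.arctan2(-d[0],d[1]))
d=(sq-rd)/np.hypot(*(sq-rd));n=np.array([d[1],-d[0]]);mid=(sq+rd)/2
print("set yaw",np.arctan2(-d[0],d[1]),"dist",np.hypot(*(sq-rd)));print("cone off (back,along)",(cone-mid)@n,(cone-mid)@d,"post rel cone",(post-cone)@n,(post-cone)@d)
cs,s=look("scene");g=cv2.cvtColor(s,cv2.COLOR_RGB2HSV)
m=cv2.inRange(g,(0,0,120),(180,30,255));cv2.imwrite("pics/s17.png",cv2.resize(s[190:310,240:400,::-1],(800,600),interpolation=2))
for n_,uv,z in (("bottle",None,0),): pass
ms=mask(s,*HSV["blue"]);print(blobs(ms)); print(blobs(mask(s,*HSV["yellow"])),blobs(mask(s,(4,150,60),(13,255,160)),80))
s0=cv2.imread("pics/scene0.png")[:,:,::-1].copy();print(blobs(mask(s0,*HSV["yellow"])),blobs(mask(s0,(4,150,60),(13,255,160)),80))
E
```

```text
cone ((567.7926635742188, 17.195701599121094), (24.35550308227539, 61.85921096801758), 2.612419843673706)
post ((626.3143310546875, 20.946199417114258), 17.281179428100586)
square [562.14280713 116.33273578] [np.float64(80.7), np.float64(74.8), np.float64(79.1), np.float64(78.3)]
round (wrist earlier) [573.  -81.1]
edge yaw 0.04549282772332802
set yaw 0.054936524157024574 dist 197.73103903099278
cone off (back,along) 0.19782788886699856 -0.43218080527528835 post rel cone 58.639315548622214 0.5314796011494618
[(655, [281.4, 221.8], [269, 206, 25, 33])]
[(472, [237.5, 144.4], [226, 131, 23, 29]), (258, [286.6, 377.1], [255, 375, 64, 5])] [(90, [48.3, 156.7], [28, 124, 40, 66]), (550, [532.8, 142.7], [510, 132, 46, 24]), (560, [166.3, 186.5], [152, 173, 29, 29]), (1174, [549.6, 230.5], [533, 179, 53, 97]), (105, [287.6, 236.6], [271, 221, 27, 23]), (92, [323.9, 231.5], [311, 226, 25, 10]), (3447, [307.1, 351.7], [225, 324, 135, 76]), (236, [254.0, 382.1], [229, 373, 50, 16])]
[(466, [237.5, 144.5], [226, 131, 23, 29]), (33, [201.3, 219.4], [199, 215, 6, 9]), (259, [286.6, 377.1], [255, 375, 64, 5])] [(141, [56.0, 137.2], [30, 96, 46, 95]), (547, [532.3, 142.6], [510, 132, 46, 24]), (561, [166.3, 186.5], [152, 173, 29, 29]), (1167, [549.6, 229.9], [533, 179, 53, 97]), (102, [198.5, 223.0], [182, 216, 28, 14]), (638, [283.0, 229.6], [269, 216, 29, 28]), (3311, [308.6, 349.6], [229, 324, 131, 76]), (156, [270.9, 389.5], [225, 367, 105, 31]), (88, [322.6, 376.1], [308, 371, 24, 10]), (171, [258.0, 381.8], [239, 373, 39, 16])]
```

View pics/s17.png

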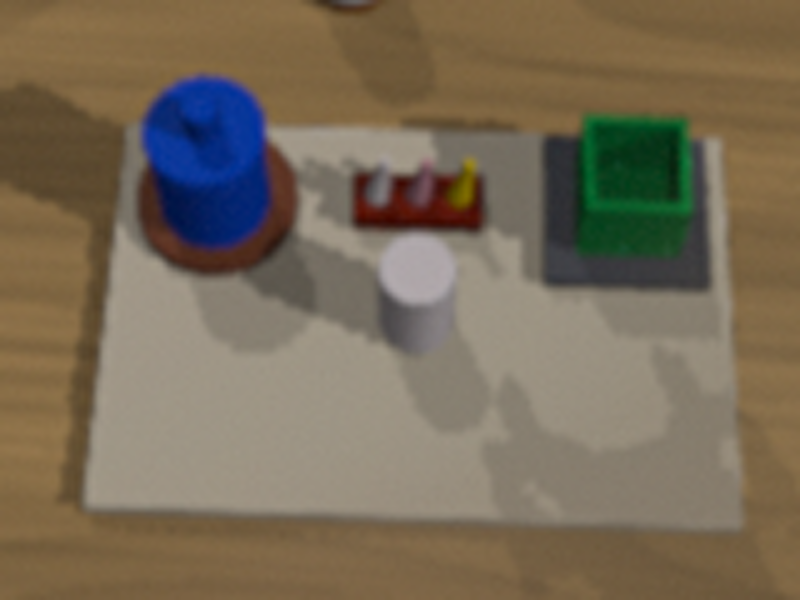

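The scene view confirms that the lidded jar, cone block, post and pot all stand upright and let go. The offsets are all within about 2 mm, so I'm handing in.

```bash
python3 -c "
from bench import r
print(r.close_job(), r.get_obs()['time'])"
```

```text
the job is handed in; nothing more can be done
the job is handed in; nothing more can be done
```

The kiln shelf is set out as asked, and I handed the job in at about 58 s on the robot's clock. I placed the things in the order jar, lid, pot, cone block, post. In the last views all of them stood upright and let go.

**Last checks:**
- **Jar and lid:** about 1.5 mm off the round setter's centre. The jar first landed about 3–4 mm short, so I picked it up again and moved it before putting the lid on.
- **Pot:** about 1.3 mm off the square setter's centre.
- **Cone block:** within 0.5 mm of the midpoint between the setters, and its row within about 0.01 rad of their line.
- **Post:** measured 58.6 mm from the cone block in the wrist camera and 0.5 mm off square. The arm's own pose readings gave about 60 mm.
- **Left alone:** the brown and yellow jars show the same positions in the scene image as at the start. I didn't measure the bottle again; in the last wrist view it was still standing.

**Disagreements:**
- **Side camera:** its absolute positions differed from the other two cameras by 5–9 mm, so I used it only for relative checks.
- **Wrist camera:** its estimates varied by 1–3 mm with viewpoint. In the final picture it put the setters 197.7 mm apart instead of 200.
- **Joint 6:** it reached its range limit once and tilted the empty gripper. I corrected that before picking up the lid.

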